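Hang a vial carrier on the gravity rail and click it home

TASK

Hang the wheeled vial carrier by its two wheels on the raised end of the sloped steel rod: feel the rod gently take weight while you still hold the handle, and only then let go. Let it roll down by itself until its nose rests at the catch, then, after that pause, push it gently downhill until the nose snaps between the catch rollers and the carrier is home at the stop; let go of it there and leave everything else where it stands.

Things in the scene. Friction and masses are not known exactly. Their poses are not given: they have to be found in the camera images.
- carrier: Aluminium vial carrier, 0.36 to 0.56 kg, upright on the bench. Origin under the centre of its tray; z up, +y its front (nose) end, +x its open side. Tray 60 x 84 mm with six vials, 54 mm high. A spine plate (x -28.5 to -23.5 mm) rises on the -x side to a bridge plate at z 177 to 183 mm (x -28.5 to +11.5, y -40 to +40). Hung on the rod it leans with the rod.
- groove (a point): Midway between the carrier's two free-turning white wheels, at the level of their groove floors: carrier (0, 0, 144) mm. Wheels at y = -30 and +30, axles at z = 155; grooves 22 mm across, 14 wide; flanges 34 across, down to z = 138. The +x side is open between vials (z 54) and flanges (z 138): bring the carrier in moving towards its +x so the rod enters there, then lower. Hung, this point is on top of the rod.
- handle (a point): Centre of the grip, a grey upright plate on the bridge: 12 mm thick in the carrier's x, 44 mm long in y, from z = 183 to 228 mm; this point is carrier (0, 0, 207) mm. Pinch it from above across its thickness.
- push_edge (a point): Middle of the bridge plate's rear edge, carrier (0, -40, 180) mm; the plate is 6 mm thick. From behind, push downhill (carrier +y) here, or on the handle's rear face (y = -22 mm) just above the bridge; pushing higher up tips the carrier.
- nose (a point): Centre of the carrier's steel nose, an upright pin 12 mm across and 16 mm high on a 5 mm wide stem, at carrier (0, 70, 180) mm.
- stand: Gravity rail, fixed: blue base 110 x 500 x 18 mm, origin under its centre, z up, -x side towards the robot. A steel rod 12 mm thick runs over x = 0, sloping down towards +y by 0.14 rad. Its axis at y = 0 is nominally 230 mm above the bench, but was clamped by hand anywhere from 22 mm lower to 22 mm higher, all along: not reported, so feel or see it. Posts 22 mm across at y = -203 and +208, up to the rod.
- load_mark (a point): Point on the base plate's top under the middle of the loading place at the raised end: stand (0, -115, 18) mm. Hang the carrier with its origin within about 20 mm of this along the rail, carrier y along stand y. The rod's axis here is nominally 246 mm above the bench (22 mm either way). Set it down lightly: never over 18 N on the rail here.
- catch_mark (a point): Point on the base plate's top below the nose's home place: stand (0, 177, 18) mm. The catch is two white sprung rollers 7 mm apart at stand y = 169, 42 mm square above the rod. The carrier rolls down in about 3 s and stops there by itself, nose at y = 162. About 6 to 9 N along the rod forces the nose through; home is 15 mm on, nose at y = 177 on a black rubber stop. Never above 25 N.
- amber_bottle: Amber glass dropper bottle, 60 mm across, 141 mm tall; origin under its centre. Leave alone.
- clear_bottle: Clear glass dropper bottle, 60 mm across, 141 mm tall; origin under its centre. Leave alone.
- vial_rack: Plain white tray with eight capped vials, 60 x 110 x 54 mm, without wheels or handle; origin under its centre. Leave alone.
- crucible: Small white porcelain crucible with lid, 34 mm across, 34 mm tall; origin under its centre. Leave alone.
- stopper: Black rubber stopper, 30 mm across, 26 mm tall, standing on the stand's base plate under the rod; origin under its centre. Leave alone.
- cylinder: Glass measuring cylinder, foot 64 mm across, 208 mm tall; origin under its centre. Leave alone.
Not all that is in view belongs to the job. Leave any yellow look-alike of the carrier alone.

How it is judged:
On the way, in this order (a step that is already met when the one before it is completed fails the run):
1. the carrier's wheels bear on the raised part of the rod (nose on the uphill half) while it is still held (contact force between carrier and stand above 0.8 N and contact force between the fingers and carrier above 0.5 N and y of nose in the frame of stand between -0.12 and 0.01 m and x of nose in the frame of stand between -0.01 and 0.01 m and z of nose in the frame of stand above 0.22 m), for 0.2 s.
2. let go, the carrier has rolled down and rests with its nose at the catch, untouched (contact force between the fingers and carrier below 0.1 N and y of nose in the frame of stand between 0.15 and 0.169 m and linear speed of carrier below 0.02 m/s and z of nose in the frame of stand above 0.2 m), for 0.2 s.
At the end, for the whole second after the job is handed in: The carrier hangs by both wheels on the rod, at rest and untouched, its nose through the catch rollers and at the stop (nose 172.5 to 183 mm from the stand's centre along y, within 6 mm of the rod's line, carrier leaning at most 0.26 rad) (y of nose in the frame of stand between 0.1725 and 0.183 m and x of nose in the frame of stand between -0.006 and 0.006 m and z of nose in the frame of stand above 0.2 m and angle between carrier's own z axis and vertical below 0.26 rad and linear speed of carrier below 0.01 m/s and contact force between the arm and carrier below 0.1 N and contact force between carrier and stand above 1 N).
It fails at once if the carrier presses or knocks on the rail, catch or stop with more than 25 N (contact force between carrier and stand above 25 N).
It fails at once if the carrier presses on the raised half of the rail with more than 18 N while being set down (contact force between carrier and stand above 18 N and y of nose in the frame of stand below 0.04 m).
It fails at once if the carrier is held or pushed while on the middle of the rail instead of rolling by itself (contact force between carrier and stand above 0.5 N and contact force between the fingers and carrier above 0.3 N and y of nose in the frame of stand between 0.04 and 0.13 m and z of nose in the frame of stand above 0.2 m).
It fails at once if the carrier is tipped over (angle between carrier's own z axis and vertical above 0.8 rad).
It fails at once if a bystander (bottle, rack, crucible, stopper or measuring cylinder) is moved more than 15 mm (distance of any of amber_bottle, clear_bottle, vial_rack, crucible, stopper, cylinder from where it was at the start of the episode above 0.015 m).
It also fails if it takes over 64 s, if anything falls off the work surface, if the arm or the gripper's body presses on something with over 40 N, if the wrist force passes 120 N, or if a joint passes its speed limit or range.

ROBOT

A 6-joint arm with a two-finger parallel gripper is mounted at the origin on the work surface. World frame = base frame: x ahead of the robot, y to its left, z up, the work surface at z = 0. Lengths are in m, angles in rad, forces in N, time in s.
With the tool pointing down it reaches from about 0.3 to 0.775 m from the base axis. Payload 14.6 kg.
Tool frame: the origin (TCP) lies on the front face of the gripper's body, between the roots of the fingers; the fingertips stand 97 mm ahead of it and the grasp point (between the pads) lies 78 mm ahead of it; z points along the fingers, y is the direction in which the jaws open and shut (so a half turn about z gives the same grasp; the last joint's range is limited). The gripper opens to 94 mm and grips with 3 to 60 N. Pads are 16 mm wide; open, the fingers measure 119 mm over their backs; the gripper's body (75 mm by 177 mm) begins 78 mm behind the grasp point.
Start: joints at [-1.258, 0.3, 1.521, -0, 1.321, -0.067], TCP at [0.204, -0.511, 0.303] pointing down, gripper open.
Joint ranges: [-3.03, 3.03], [-0.79, 2.21], [0.23, 2.52], [-1.04, 4.18], [0, 3.07], [-2.55, 2.55]. Speed limits (rad/s): [2.22, 2.22, 2.57, 3.14, 3.14, 3.14].

INTERFACE

Orientations are given as [roll, pitch, yaw] about the fixed x, y, z axes, in that order (R = Rz(yaw) Ry(pitch) Rx(roll)).
In Python, from station import ctrl gives the robot as it stands. The module is installed in compiled form; this text tells all that it offers.
- The arm moves only by the shell command python3 -m pendant 'ROWS' [FORCE]. ROWS is JSON, a list of rows, each an object of numbers: "rx", "ry", "rz": the turn, a rotation vector about the tool's x, y, z each as a share of 4 degrees, from -1 to 1; "tx", "ty", "tz": the shift along the tool's x, y, z each as a share of 0.04 m, from -1 to 1; "grip": the gripper command: -1 is fully open, 1 is shut, values between are in proportion. A call has 1 to 8 rows; each row shifts and turns the pose as measured when the row begins, along the tool's axes as they then stand; what a row does not reach is not made up. A row lasts 1/12 s, in which the tool goes at most 41.7 mm and 7.16 degrees, less where a joint would pass 70% of its speed; a pose out of reach is approached as far as the arm can. A call with a number of a shift or a turn outside -1 to 1 is refused whole. A call with a gripper value outside its range is refused whole. The fingers move at their own pace and stop on an object; FORCE is the grip in N (left out, the last holds). Time passes only in rows, so rows that do not move let the fingers close. It gives the time, the measured TCP pose, the force and the opening at its end, in the units of the state.
- ctrl.get_obs(): the state, without advancing time (a new reading comes with each control period).
- ctrl.camera(name): name is "side" or "top" or "wrist"; returns a dict with "pixels" (400x640x3 uint8, blue, green, red), "fx", "fy", "cx", "cy" (pixels), "k1" (the pictures are not rectified: a ray, as slopes to the right and down, at radius r is drawn at 1 + k1 r^2 times it, then the intrinsics apply), "world_from_camera" (4x4, takes a point from camera to world coordinates). Camera axes: x right, y up, looking along -z (the intrinsics and any distortion apply to the point x, -y, -z); pixel columns grow to the right and rows downward; lengths in m; the calibration is good to about 2 mm. A picture is of the moment at which its call begins. There is no depth.
- ctrl.hand_in(): hands the job in, once; it reports no verdict.
The state is a dict: "time_s": time; "qpos": joint angles; "joint_vel": joint speeds; "tau": joint torques, N m; "ee_pos": TCP position; "eef_rot": TCP orientation; "force": force on the tool from outside, world axes, zero at the start; "moment": the same for the moment, N m; "grip_width": finger opening in m.
Only numpy, scipy, OpenCV 4.12 (cv2) and the standard library are available. Lean on these libraries where they do the work, as an engineer would, in place of code of your own. Each camera call takes 0.05 s, during which the arm holds its last target.

## Working session

There is one attempt and no reset: what is moved stays moved. The work goes in short steps, Python scripts to look and compute and a shell command to move; the robot and the scene stay as the last step left them, time stands still between calls to the robot, and variables do not carry over. Pictures are saved under pics/ and viewed, and the job is handed in when it is done.

```bash
mkdir -p pics; ls; python3 - <<'E'
from station import ctrl
import cv2
o=ctrl.get_obs(); print(o)
for n in ("side","top","wrist"):
    c=ctrl.camera(n); cv2.imwrite(f"pics/{n}0.png",c["pixels"]); print(n,c["fx"],c["fy"],c["cx"],c["cy"],c["k1"],c["world_from_camera"].round(4).tolist())
E
```

```text
pics
{'time_s': 0.0, 'qpos': array([-1.25760804e+00,  3.00442148e-01,  1.52160162e+00, -7.08244419e-06,
        1.32068596e+00, -6.65898499e-02]), 'joint_vel': array([-0.00013823, -0.00222217,  0.00217412, -0.00077975, -0.00112858,
        0.00087718]), 'tau': array([ 3.85137264e-04, -5.31808949e+01, -3.52735305e+01,  7.08678877e-02,
        2.44425447e-02, -1.12758078e-04]), 'ee_pos': array([ 0.2038457 , -0.51066023,  0.30209346]), 'eef_rot': array([-3.14045764e+00, -6.88168368e-05,  3.79779855e-01]), 'force': array([ 0.03901767, -0.05772501,  0.62857955]), 'moment': array([-0.04503047,  0.03414177,  0.06627247]), 'grip_width': 0.09376836580670048}
side 405.83131397486557 405.83131397486557 309.4047478803226 202.32705010026288 -0.007468046983010157 [[-0.8262, 0.4169, -0.3789, 0.058], [-0.5632, -0.596, 0.5724, 0.579], [0.0128, 0.6863, 0.7272, 0.8963], [0.0, 0.0, 0.0, 1.0]]
top 448.4608830878464 448.4608830878464 321.0447527616493 202.35233239158998 -0.06248761418589425 [[0.0182, 0.9813, -0.1914, 0.1678], [-0.9997, 0.021, 0.0125, 0.0028], [0.0163, 0.1911, 0.9814, 1.4763], [0.0, 0.0, 0.0, 1.0]]
wrist 276.38272919581135 276.38272919581135 321.6586832443126 197.3606024893844 -0.040315456077374155 [[0.3707, 0.8936, 0.253, 0.2782], [-0.9288, 0.357, 0.1, -0.4819], [-0.001, -0.272, 0.9623, 0.3829], [0.0, 0.0, 0.0, 1.0]]
```

View pics/side0.png

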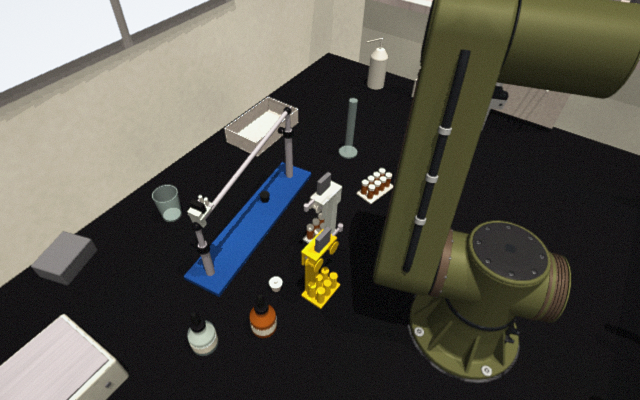

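View pics/top0.png

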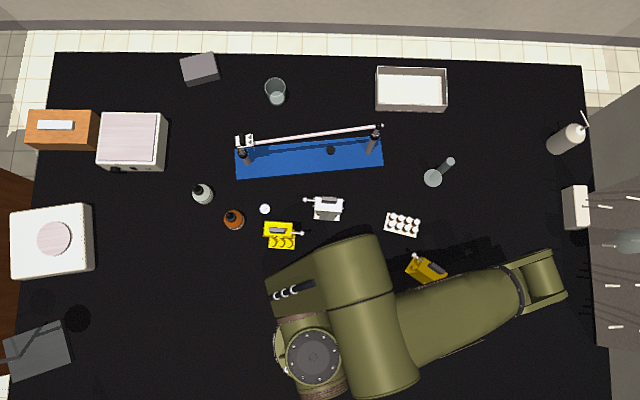

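View pics/wrist0.png

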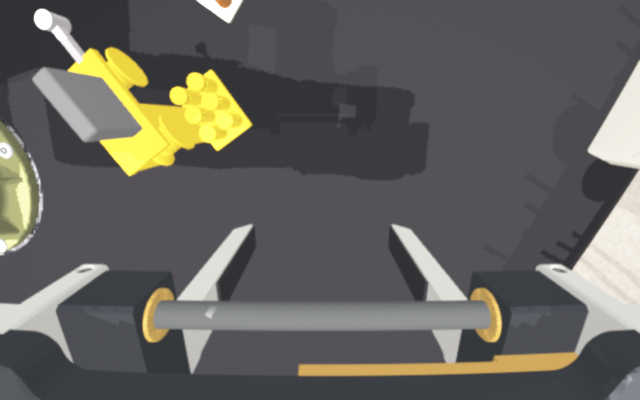

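```bash
python3 - <<'E'
import cv2
t=cv2.imread("pics/top0.png"); s=cv2.imread("pics/side0.png")
cv2.imwrite("pics/t1.png",cv2.resize(t[110:260,220:420],None,fx=4,fy=4,interpolation=cv2.INTER_CUBIC))
cv2.imwrite("pics/s1.png",cv2.resize(s[90:310,180:400],None,fx=2.7,fy=2.7,interpolation=cv2.INTER_CUBIC))
E
```

```text
(no output)
```

View pics/t1.png

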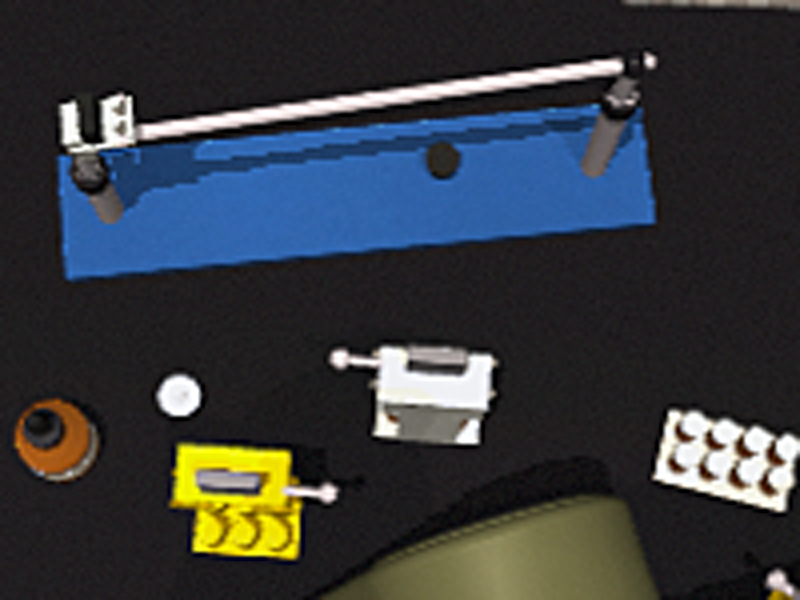

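View pics/s1.png

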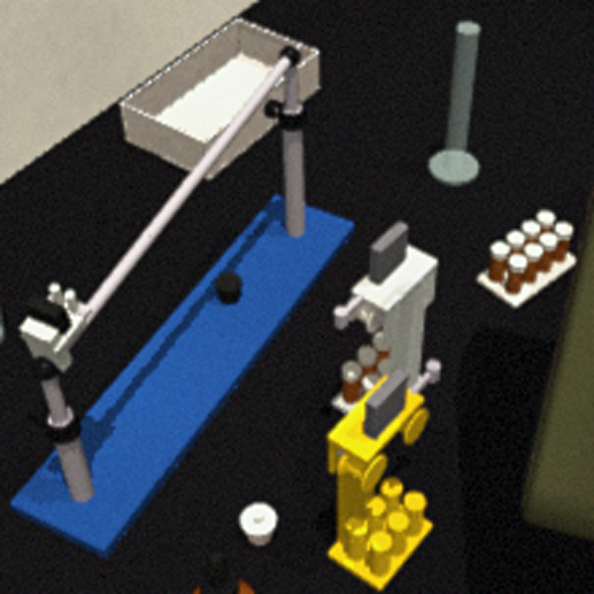

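```bash
python3 - <<'E'
import cv2
t=cv2.imread("pics/top0.png"); s=cv2.imread("pics/side0.png")
def crop(im,n,x,y,w,h,f): cv2.imwrite(f"pics/{n}.png",cv2.resize(im[y:y+h,x:x+w],None,fx=f,fy=f,interpolation=cv2.INTER_CUBIC))
crop(t,"t2",230,115,160,70,5)
crop(t,"t3",295,185,60,45,12)
crop(s,"s2",180,100,140,200,3)
crop(s,"s3",295,165,60,90,6.6)
E
```

```text
(no output)
```

View pics/t2.png

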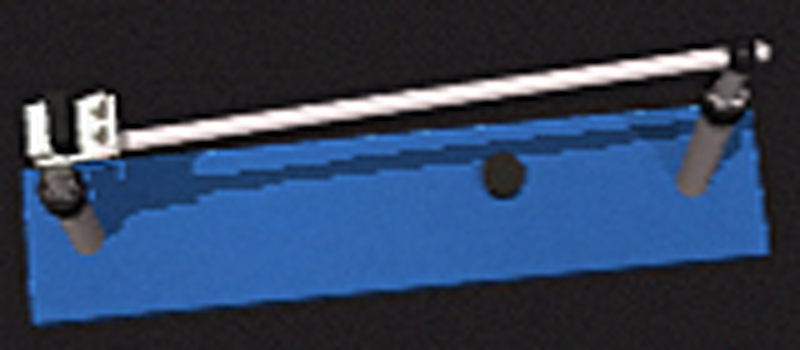

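View pics/t3.png

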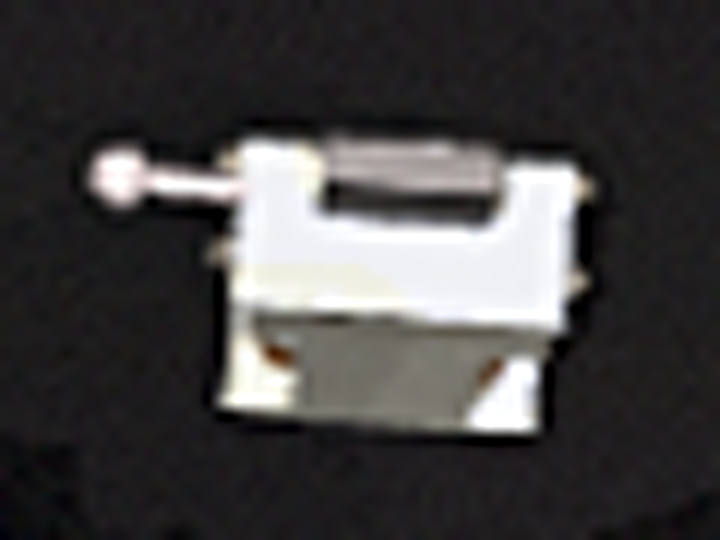

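View pics/s2.png

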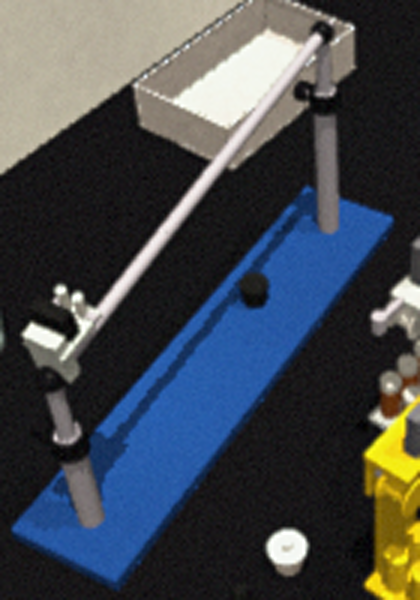

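View pics/s3.png

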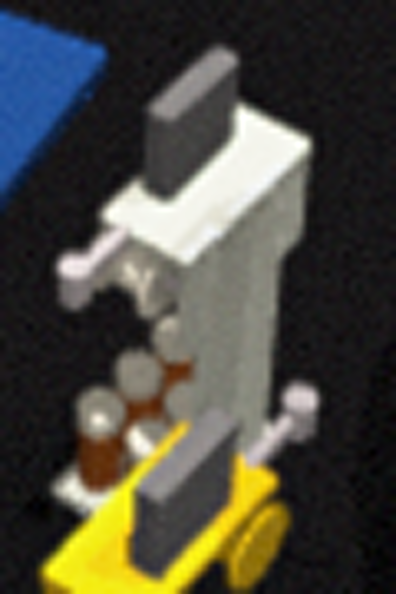

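```bash
cat > h.py <<'E'
import numpy as np, cv2
from scipy.optimize import least_squares
def proj(c,P):
    T=np.linalg.inv(c["world_from_camera"]); P=np.atleast_2d(P)
    q=P@T[:3,:3].T+T[:3,3]; a=q[:,0]/-q[:,2]; b=-q[:,1]/-q[:,2]
    f=1+c["k1"]*(a*a+b*b)
    return np.c_[c["fx"]*a*f+c["cx"],c["fy"]*b*f+c["cy"]]
def T2(p,L):
    L=np.atleast_2d(np.array(L,float)); c,s=np.cos(p[2]),np.sin(p[2])
    return np.c_[p[0]+c*L[:,0]-s*L[:,1],p[1]+s*L[:,0]+c*L[:,1],L[:,2]]
def crop(im,n,x,y,w,h,f): cv2.imwrite(f"pics/{n}.png",cv2.resize(im[y:y+h,x:x+w],None,fx=f,fy=f,interpolation=cv2.INTER_CUBIC))
def uz(z,x,y,f): return (np.array(z,float)+.5)/f-.5+np.array([x,y])
E
cat > fit.py <<'E'
from h import *
from station import ctrl
t=ctrl.camera("top"); s=ctrl.camera("side")
m=1e-3
CL=np.array([[11.5,40,183],[11.5,-40,183],[-28.5,40,183],[-28.5,-40,183],[6,22,228],[6,-22,228],[-6,-22,228],[-6,22,228],[0,70,188]])*m
ct=uz([[248,138],[578,165],[240,300],[565,330],[330,135],[503,155],[497,190],[325,180],[118,175]],295,185,12)
cs=uz([[100,215],[240,100],[190,262],[312,140],[148,108],[222,45],[240,60],[165,125],[72,262]],295,165,6.6)
def rc(p): return np.r_[(proj(t,T2(p,CL))-ct).ravel(),(proj(s,T2(p,CL))-cs).ravel()]
r=least_squares(rc,[.4,0,0],loss="soft_l1"); pc=r.x
print("carrier",pc.round(4),np.abs(rc(pc)).round(1).tolist())
SL=np.array([[-55,250,18],[-55,-250,18],[55,-250,18],[55,250,18]])*m
st=uz([[33,325],[770,255],[752,103],[22,172]],230,115,5)
ss=uz([[117,582],[393,218],[305,187],[12,530]],180,100,3)
rt=uz([[130,140],[728,57]],230,115,5); rs=uz([[100,318],[310,52]],180,100,3)
def rod(p,h,Y): return T2(p,[[0,y,.23+h-np.tan(.14)*y] for y in Y])
def ld(c,p,h,obs):
    q=proj(c,rod(p,h,[-.18,.13])); d=q[1]-q[0]; d/=np.hypot(*d); e=obs-q[0]
    return e[:,0]*d[1]-e[:,1]*d[0]
def rs_(p): return np.r_[(proj(t,T2(p,SL))-st).ravel(),(proj(s,T2(p,SL))-ss).ravel(),3*ld(t,p,p[3],rt),3*ld(s,p,p[3],rs)]
r=least_squares(rs_,[.6,0,0,0],loss="soft_l1"); ps=r.x
print("stand",ps.round(4),rs_(ps).round(1).tolist())
print("load",T2(ps,[[0,-.115,.246+ps[3]]]),"catch",T2(ps,[[0,.162,.2]]))
g=T2(pc,[[0,0,.207]]);print("handle",g)
E
python3 fit.py
```

```text
carrier [ 0.4239 -0.0362 -0.0719] [0.3, 0.1, 0.1, 0.3, 0.2, 0.1, 0.1, 0.1, 0.3, 0.4, 0.7, 0.7, 0.8, 0.5, 0.3, 0.1, 0.6, 0.4, 0.1, 0.1, 1.6, 0.1, 0.4, 0.6, 0.3, 1.0, 0.4, 0.1, 0.6, 0.1, 0.7, 0.2, 1.1, 0.3, 0.4, 0.8]
stand [0.6087 0.0286 0.1202 0.0009] [-0.2, -0.2, 0.4, -0.2, -0.2, -0.6, -0.1, -0.9, -0.2, 0.4, 1.1, -0.1, 0.7, -0.5, -0.8, -0.2, -0.6, -0.3, -0.1, 0.7]
load [[ 0.62243999 -0.08554229  0.246916  ]] catch [[0.58923389 0.18946017 0.2       ]]
handle [[ 0.4239102  -0.03617988  0.207     ]]
```

```bash
cat >> h.py <<'E'
from scipy.spatial.transform import Rotation as R
def plan(ctrl,pos,rpy,n=None,smax=.95):
    o=ctrl.get_obs(); p=np.array(o["ee_pos"]); r=R.from_euler("xyz",o["eef_rot"]); rt=R.from_euler("xyz",rpy)
    pos=np.array(pos); d=pos-p; w=(r.inv()*rt).as_rotvec()
    if n is None: n=int(max(1,np.ceil(np.linalg.norm(d)/.04/smax),np.ceil(np.linalg.norm(w)/np.radians(4)/smax)))
    rows=[]
    for i in range(n):
        a=r*R.from_rotvec(w*i/n); t=a.inv().apply(d/n)/.04; q=w/n/np.radians(4)
        rows.append([*t.round(2),*q.round(2)])
    print(n,"rows  tx ty tz rx ry rz")
    for x in rows: print(x)
def st(ctrl):
    o=ctrl.get_obs(); print(o["time_s"],o["ee_pos"].round(4),o["eef_rot"].round(3),"F",o["force"].round(2),o["grip_width"].round(4))
E
python3 - <<'E'
from h import *; from station import ctrl
plan(ctrl,[.424,-.036,.40],[np.pi,0,1.499],n=20)
E
```

```text
20 rows  tx ty tz rx ry rz
[np.float64(0.48), np.float64(-0.45), np.float64(-0.12), np.float64(-0.0), np.float64(-0.0), np.float64(-0.8)]
[np.float64(0.5), np.float64(-0.42), np.float64(-0.12), np.float64(-0.0), np.float64(-0.0), np.float64(-0.8)]
[np.float64(0.52), np.float64(-0.39), np.float64(-0.12), np.float64(-0.0), np.float64(-0.0), np.float64(-0.8)]
[np.float64(0.54), np.float64(-0.36), np.float64(-0.12), np.float64(-0.0), np.float64(-0.0), np.float64(-0.8)]
[np.float64(0.56), np.float64(-0.33), np.float64(-0.12), np.float64(-0.0), np.float64(-0.0), np.float64(-0.8)]
[np.float64(0.58), np.float64(-0.3), np.float64(-0.12), np.float64(-0.0), np.float64(-0.0), np.float64(-0.8)]
[np.float64(0.6), np.float64(-0.27), np.float64(-0.12), np.float64(-0.0), np.float64(-0.0), np.float64(-0.8)]
[np.float64(0.61), np.float64(-0.23), np.float64(-0.12), np.float64(-0.0), np.float64(-0.0), np.float64(-0.8)]
[np.float64(0.62), np.float64(-0.2), np.float64(-0.12), np.float64(-0.0), np.float64(-0.0), np.float64(-0.8)]
[np.float64(0.63), np.float64(-0.16), np.float64(-0.12), np.float64(-0.0), np.
[... 435 characters left out ...]
0.0), np.float64(-0.0), np.float64(-0.8)]
[np.float64(0.65), np.float64(0.02), np.float64(-0.12), np.float64(-0.0), np.float64(-0.0), np.float64(-0.8)]
[np.float64(0.65), np.float64(0.05), np.float64(-0.12), np.float64(-0.0), np.float64(-0.0), np.float64(-0.8)]
[np.float64(0.65), np.float64(0.09), np.float64(-0.12), np.float64(-0.0), np.float64(-0.0), np.float64(-0.8)]
[np.float64(0.64), np.float64(0.13), np.float64(-0.12), np.float64(-0.0), np.float64(-0.0), np.float64(-0.8)]
[np.float64(0.63), np.float64(0.16), np.float64(-0.12), np.float64(-0.0), np.float64(-0.0), np.float64(-0.8)]
[np.float64(0.62), np.float64(0.2), np.float64(-0.12), np.float64(-0.0), np.float64(-0.0), np.float64(-0.8)]
```

```bash
python3 -m pendant '[{"tz":-0.8},{"tz":-0.8},{"tz":-0.8,"rz":-0.8},{"tx":0.5,"ty":-0.4,"rz":-0.8},{"tx":0.5,"ty":-0.4,"rz":-0.8},{"tx":0.55,"ty":-0.35,"rz":-0.8},{"tx":0.55,"ty":-0.35,"rz":-0.8},{"tx":0.6,"ty":-0.3,"rz":-0.8}]' && python3 -m pendant '[{"tx":0.6,"ty":-0.25,"rz":-0.8},{"tx":0.6,"ty":-0.25,"rz":-0.8},{"tx":0.6,"ty":-0.2,"rz":-0.8},{"tx":0.65,"ty":-0.15,"rz":-0.8},{"tx":0.65,"ty":-0.1,"rz":-0.8},{"tx":0.65,"ty":-0.1,"rz":-0.8},{"tx":0.65,"rz":-0.8},{"tx":0.65,"rz":-0.8}]'; python3 - <<'E'
from h import *; from station import ctrl
plan(ctrl,[.424,-.036,.40],[np.pi,0,1.499])
E
```

```text
17 rows  tx ty tz rx ry rz
[np.float64(0.56), np.float64(-0.53), np.float64(-0.14), np.float64(-0.0), np.float64(-0.0), np.float64(-0.94)]
[np.float64(0.59), np.float64(-0.49), np.float64(-0.14), np.float64(-0.0), np.float64(-0.0), np.float64(-0.94)]
[np.float64(0.62), np.float64(-0.45), np.float64(-0.14), np.float64(-0.0), np.float64(-0.0), np.float64(-0.94)]
[np.float64(0.65), np.float64(-0.41), np.float64(-0.14), np.float64(-0.0), np.float64(-0.0), np.float64(-0.94)]
[np.float64(0.68), np.float64(-0.36), np.float64(-0.14), np.float64(-0.0), np.float64(-0.0), np.float64(-0.94)]
[np.float64(0.7), np.float64(-0.32), np.float64(-0.14), np.float64(-0.0), np.float64(-0.0), np.float64(-0.94)]
[np.float64(0.72), np.float64(-0.27), np.float64(-0.14), np.float64(-0.0), np.float64(-0.0), np.float64(-0.94)]
[np.float64(0.74), np.float64(-0.22), np.float64(-0.14), np.float64(-0.0), np.float64(-0.0), np.float64(-0.94)]
[np.float64(0.75), np.float64(-0.18), np.float64(-0.14), np.float64(-0.0), np.float64(-0.0), np.float64(-0.94)]
[np.float64(0.76), np.float64(-0.13), np.float64(-0.14), np.float64(-0.0), np.float64(-0.0), np.float64(-0.94)]
[np.float64(0.77), np.float64(-0.08), np.float64(-0.14), np.float64(-0.0), np.float64(-0.0), np.float64(-0.94)]
[np.float64(0.77), np.float64(-0.03), np.float64(-0.14), np.float64(-0.0), np.float64(-0.0), np.float64(-0.94)]
[np.float64(0.77), np.float64(0.03), np.float64(-0.14), np.float64(-0.0), np.float64(-0.0), np.float64(-0.94)]
[np.float64(0.77), np.float64(0.08), np.float64(-0.14), np.float64(-0.0), np.float64(-0.0), np.float64(-0.94)]
[np.float64(0.76), np.float64(0.13), np.float64(-0.14), np.float64(-0.0), np.float64(-0.0), np.float64(-0.94)]
[np.float64(0.75), np.float64(0.18), np.float64(-0.14), np.float64(-0.0), np.float64(-0.0), np.float64(-0.94)]
[np.float64(0.74), np.float64(0.22), np.float64(-0.14), np.float64(-0.0), np.float64(-0.0), np.float64(-0.94)]$[0]: bad value
```

```bash
python3 -m pendant '[{"tx":0,"ty":0,"tz":-0.8,"rx":0,"ry":0,"rz":0,"grip":-1},{"tx":0,"ty":0,"tz":-0.8,"rx":0,"ry":0,"rz":0,"grip":-1}]'
```

```text
time_s: 0.42
ee_pos: [0.2036, -0.5098, 0.3616]
eef_rot: [-3.13, -0.001, 0.38]
force: [0.5, -0.8, 0.4]
grip_width: 0.0943
```

```bash
python3 -m pendant '[{"tz":-0.8,"rz":-0.8,"grip":-1}]'
```

```text
$[0]: bad value
```

```bash
python3 -m pendant '[{"tx":0.5,"ty":-0.4,"tz":-0.1,"rx":0,"ry":0,"rz":-0.8,"grip":-1},{"tx":0.5,"ty":-0.4,"tz":0,"rx":0,"ry":0,"rz":-0.8,"grip":-1},{"tx":0.55,"ty":-0.35,"tz":0,"rx":0,"ry":0,"rz":-0.8,"grip":-1},{"tx":0.55,"ty":-0.35,"tz":0,"rx":0,"ry":0,"rz":-0.8,"grip":-1},{"tx":0.6,"ty":-0.3,"tz":0,"rx":0,"ry":0,"rz":-0.8,"grip":-1},{"tx":0.6,"ty":-0.25,"tz":0,"rx":0,"ry":0,"rz":-0.8,"grip":-1},{"tx":0.6,"ty":-0.2,"tz":0,"rx":0,"ry":0,"rz":-0.8,"grip":-1},{"tx":0.65,"ty":-0.15,"tz":0,"rx":0,"ry":0,"rz":-0.8,"grip":-1}]'; python3 - <<'E'
from h import *; from station import ctrl
plan(ctrl,[.424,-.036,.40],[np.pi,0,1.499])
E
```

```text
time_s: 1.08
ee_pos: [0.3053, -0.3234, 0.3722]
eef_rot: [-3.138, -0.002, 0.839]
force: [0.9, 0.1, 0.9]
grip_width: 0.0941
10 rows  tx ty tz rx ry rz
[np.float64(0.73), np.float64(-0.26), np.float64(-0.07), np.float64(-0.0), np.float64(-0.0), np.float64(-0.95)]
[np.float64(0.75), np.float64(-0.21), np.float64(-0.07), np.float64(-0.0), np.float64(-0.0), np.float64(-0.95)]
[np.float64(0.76), np.float64(-0.16), np.float64(-0.07), np.float64(-0.0), np.float64(-0.0), np.float64(-0.95)]
[np.float64(0.77), np.float64(-0.11), np.float64(-0.07), np.float64(-0.0), np.float64(-0.0), np.float64(-0.95)]
[np.float64(0.78), np.float64(-0.06), np.float64(-0.07), np.float64(-0.0), np.float64(-0.0), np.float64(-0.95)]
[np.float64(0.78), np.float64(-0.01), np.float64(-0.07), np.float64(-0.0), np.float64(-0.0), np.float64(-0.95)]
[np.float64(0.78), np.float64(0.04), np.float64(-0.07), np.float64(-0.0), np.float64(-0.0), np.float64(-0.95)]
[np.float64(0.77), np.float64(0.09), np.float64(-0.07), np.float64(-0.0), np.float64(-0.0), np.float64(-0.95)]
[np.float64(0.76), np.float64(0.15), np.float64(-0.07), np.float64(-0.0), np.float64(-0.0), np.float64(-0.95)]
[np.float64(0.75), np.float64(0.2), np.float64(-0.07), np.float64(-0.0), np.float64(-0.0), np.float64(-0.95)]
```

```bash
python3 -m pendant '[{"tx":0.73,"ty":-0.26,"tz":-0.1,"rx":0,"ry":0,"rz":-0.95,"grip":-1},{"tx":0.75,"ty":-0.2,"tz":-0.1,"rx":0,"ry":0,"rz":-0.95,"grip":-1},{"tx":0.76,"ty":-0.16,"tz":-0.1,"rx":0,"ry":0,"rz":-0.95,"grip":-1},{"tx":0.77,"ty":-0.1,"tz":-0.1,"rx":0,"ry":0,"rz":-0.95,"grip":-1},{"tx":0.78,"ty":-0.06,"tz":-0.1,"rx":0,"ry":0,"rz":-0.95,"grip":-1},{"tx":0.78,"ty":0,"tz":-0.1,"rx":0,"ry":0,"rz":-0.95,"grip":-1},{"tx":0.78,"ty":0.04,"tz":-0.1,"rx":0,"ry":0,"rz":-0.95,"grip":-1},{"tx":0.77,"ty":0.1,"tz":-0.1,"rx":0,"ry":0,"rz":-0.95,"grip":-1}]'; python3 - <<'E'
from h import *; from station import ctrl
plan(ctrl,[.424,-.036,.36],[np.pi,0,1.499])
E
```

```text
time_s: 1.75
ee_pos: [0.4006, -0.0814, 0.4059]
eef_rot: [-3.14, -0.004, 1.394]
force: [1.4, -0.2, -0.1]
grip_width: 0.094
2 rows  tx ty tz rx ry rz
[np.float64(0.61), np.float64(0.19), np.float64(0.58), np.float64(-0.01), np.float64(-0.03), np.float64(-0.75)]
[np.float64(0.6), np.float64(0.22), np.float64(0.58), np.float64(-0.01), np.float64(-0.03), np.float64(-0.75)]
```

```bash
python3 -m pendant '[{"tx":0.6,"ty":0.2,"tz":0.5,"rx":0,"ry":0,"rz":-0.75,"grip":-1},{"tx":0.6,"ty":0.22,"tz":0.5,"rx":0,"ry":0,"rz":-0.75,"grip":-1},{"tx":0,"ty":0,"tz":0,"rx":0,"ry":0,"rz":0,"grip":-1}]'; python3 - <<'E'
from h import *; from station import ctrl
c=ctrl.camera("wrist"); im=c["pixels"].copy()
pc=[.4239,-.0362,-.0719]
for L in [[6,22,228],[6,-22,228],[-6,-22,228],[-6,22,228],[0,70,188],[11.5,40,183],[11.5,-40,183],[-28.5,40,183],[-28.5,-40,183]]:
    u=proj(c,T2(pc,np.array(L)*1e-3))[0]; cv2.circle(im,tuple(int(round(v)) for v in u),2,(0,0,255),-1)
cv2.imwrite("pics/w1.png",im)
plan(ctrl,[.424,-.036,.285],[np.pi,0,1.499])
E
```

```text
time_s: 2.0
ee_pos: [0.426, -0.0297, 0.3667]
eef_rot: [3.138, -0.004, 1.512]
force: [-0.6, -1.0, 0.3]
grip_width: 0.0941
3 rows  tx ty tz rx ry rz
[np.float64(-0.04), np.float64(-0.01), np.float64(0.69), np.float64(0.02), np.float64(-0.02), np.float64(0.05)]
[np.float64(-0.04), np.float64(-0.01), np.float64(0.69), np.float64(0.02), np.float64(-0.02), np.float64(0.05)]
[np.float64(-0.04), np.float64(-0.01), np.float64(0.69), np.float64(0.02), np.float64(-0.02), np.float64(0.05)]
```

View pics/w1.png

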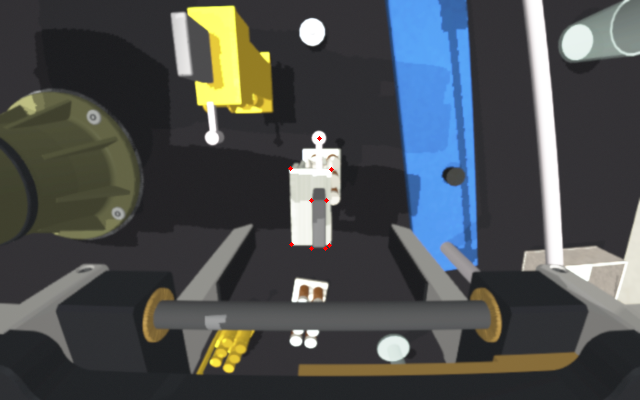

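```bash
python3 -m pendant '[{"tx":-0.06,"ty":-0.02,"tz":0.7,"rx":0,"ry":0,"rz":0.05,"grip":-1},{"tx":-0.06,"ty":-0.02,"tz":0.7,"rx":0,"ry":0,"rz":0.05,"grip":-1},{"tx":-0.06,"ty":-0.02,"tz":0.6,"rx":0,"ry":0,"rz":0.05,"grip":-1},{"tx":0,"ty":0,"tz":0,"rx":0,"ry":0,"rz":0,"grip":-1}]'; python3 - <<'E'
from h import *; from station import ctrl
plan(ctrl,[.424,-.036,.285],[np.pi,0,1.499])
E
```

```text
time_s: 2.38
ee_pos: [0.4233, -0.0396, 0.2887]
eef_rot: [3.131, -0.003, 1.497]
force: [0.1, -1.2, -0.2]
grip_width: 0.0941
1 rows  tx ty tz rx ry rz
[np.float64(0.09), np.float64(0.01), np.float64(0.09), np.float64(0.15), np.float64(-0.04), np.float64(-0.04)]
```

```bash
python3 -m pendant '[{"tx":0.09,"ty":0,"tz":0.1,"rx":0.15,"ry":-0.04,"rz":-0.04,"grip":-1},{"tx":0,"ty":0,"tz":0,"rx":0,"ry":0,"rz":0,"grip":-1},{"tx":0,"ty":0,"tz":0,"rx":0,"ry":0,"rz":0,"grip":0.5},{"tx":0,"ty":0,"tz":0,"rx":0,"ry":0,"rz":0,"grip":1},{"tx":0,"ty":0,"tz":0,"rx":0,"ry":0,"rz":0,"grip":1},{"tx":0,"ty":0,"tz":0,"rx":0,"ry":0,"rz":0,"grip":1},{"tx":0,"ty":0,"tz":0,"rx":0,"ry":0,"rz":0,"grip":1},{"tx":0,"ty":0,"tz":0,"rx":0,"ry":0,"rz":0,"grip":1}]' 25; python3 -m pendant '[{"tx":0,"ty":0,"tz":0,"rx":0,"ry":0,"rz":0,"grip":1},{"tx":0,"ty":0,"tz":0,"rx":0,"ry":0,"rz":0,"grip":1},{"tx":0,"ty":0,"tz":0,"rx":0,"ry":0,"rz":0,"grip":1},{"tx":0,"ty":0,"tz":0,"rx":0,"ry":0,"rz":0,"grip":1}]'
```

```text
time_s: 3.05
ee_pos: [0.4252, -0.0373, 0.2917]
eef_rot: [3.134, 0.002, 1.496]
force: [0.6, -1.0, -0.9]
grip_width: 0.0573
time_s: 3.38
ee_pos: [0.4252, -0.0373, 0.2919]
eef_rot: [3.134, 0.002, 1.496]
force: [-0.7, -0.4, 0.9]
grip_width: 0.0307
```

```bash
python3 -m pendant '[{"tx":0,"ty":0,"tz":0.1,"rx":0,"ry":0,"rz":0,"grip":1},{"tx":0,"ty":0,"tz":0,"rx":0,"ry":0,"rz":0,"grip":1},{"tx":0,"ty":0,"tz":0,"rx":0,"ry":0,"rz":0,"grip":1},{"tx":0,"ty":0,"tz":0,"rx":0,"ry":0,"rz":0,"grip":1},{"tx":0,"ty":0,"tz":0,"rx":0,"ry":0,"rz":0,"grip":1},{"tx":0,"ty":0,"tz":0,"rx":0,"ry":0,"rz":0,"grip":1}]' 30
```

```text
time_s: 3.88
ee_pos: [0.4248, -0.0373, 0.2873]
eef_rot: [3.136, 0.002, 1.497]
force: [-0.3, -0.4, 1.8]
grip_width: 0.0121
```

```bash
cat >> h.py <<'E'
PS=np.array([0.6087,0.0286,0.1202,0.0009]); PC=np.array([.4239,-.0362,-.0719])
T0=np.array([.4248,-.0373,.2873]); E0=np.array([3.136,.002,1.497])
def hung(gy,clear,dx=0,tilt=-.14,h=PS[3]):
    a=.14; Rs=R.from_euler("z",PS[2]); Rc=Rs*R.from_euler("x",tilt)
    R0=R.from_euler("z",PC[2]); L=R0.inv().apply(T0-np.array([PC[0],PC[1],0]))
    Rt=Rc*R0.inv()*R.from_euler("xyz",E0)
    g=np.array([dx,gy,.23+h-np.tan(a)*gy])+(.006/np.cos(a)+clear)*np.array([0,0,1])
    gw=Rs.apply(g)+np.array([PS[0],PS[1],0])
    return gw+Rc.apply(L-np.array([0,0,.144])), Rt.as_euler("xyz")
E
python3 - <<'E'
from h import *; from station import ctrl
for a in [(-.109,.022,-.10),(-.109,.022,0),(-.109,0,0)]: print(hung(*a))
E
python3 -m pendant '[{"tx":0,"ty":0,"tz":-0.3,"rx":0,"ry":0,"rz":0,"grip":1},{"tx":0,"ty":0,"tz":-0.7,"rx":0,"ry":0,"rz":0,"grip":1},{"tx":0,"ty":0,"tz":-0.8,"rx":0,"ry":0,"rz":0,"grip":1},{"tx":0,"ty":0,"tz":-0.8,"rx":0,"ry":0,"rz":0,"grip":1},{"tx":0,"ty":0,"tz":-0.7,"rx":0,"ry":0,"rz":0,"grip":1},{"tx":0,"ty":0,"tz":-0.2,"rx":0,"ry":0,"rz":0,"grip":1}]'
python3 - <<'E'
from h import *; from station import ctrl
plan(ctrl,*hung(-.109,.022,-.10))
E
```

```text
(array([ 0.52118625, -0.07265027,  0.4163618 ]), array([3.13573269, 0.14199975, 1.68908072]))
(array([ 0.62046472, -0.06065919,  0.4163618 ]), array([3.13573269, 0.14199975, 1.68908072]))
(array([ 0.62046472, -0.06065919,  0.3943618 ]), array([3.13573269, 0.14199975, 1.68908072]))
time_s: 4.38
ee_pos: [0.4231, -0.0368, 0.4271]
eef_rot: [-3.135, 0.0, 1.496]
force: [0.2, 0.2, -5.3]
grip_width: 0.0116
4 rows  tx ty tz rx ry rz
[np.float64(-0.18), np.float64(0.63), np.float64(0.06), np.float64(-0.09), np.float64(-0.51), np.float64(-0.69)]
[np.float64(-0.21), np.float64(0.62), np.float64(0.07), np.float64(-0.09), np.float64(-0.51), np.float64(-0.69)]
[np.float64(-0.23), np.float64(0.61), np.float64(0.09), np.float64(-0.09), np.float64(-0.51), np.float64(-0.69)]
[np.float64(-0.26), np.float64(0.6), np.float64(0.1), np.float64(-0.09), np.float64(-0.51), np.float64(-0.69)]
```

```bash
python3 -m pendant '[{"tx":-0.18,"ty":0.5,"tz":0.05,"rx":-0.05,"ry":-0.5,"rz":-0.7,"grip":1},{"tx":-0.21,"ty":0.6,"tz":0.05,"rx":-0.05,"ry":-0.5,"rz":-0.7,"grip":1},{"tx":-0.23,"ty":0.6,"tz":0.05,"rx":-0.05,"ry":-0.5,"rz":-0.7,"grip":1},{"tx":-0.26,"ty":0.5,"tz":0.05,"rx":-0.05,"ry":-0.5,"rz":-0.7,"grip":1},{"tx":0,"ty":0,"tz":0,"rx":0,"ry":0,"rz":0,"grip":1}]'
python3 - <<'E'
from h import *; from station import ctrl
plan(ctrl,*hung(-.109,.022,-.09))
t=ctrl.camera("top")["pixels"]; s=ctrl.camera("side")["pixels"]
crop(t,"t4",230,110,160,110,5); crop(s,"s4",180,80,180,180,4)
E
```

```text
time_s: 4.8
ee_pos: [0.5147, -0.0736, 0.4173]
eef_rot: [-3.135, 0.145, 1.703]
force: [1.4, 1.3, -6.9]
grip_width: 0.0123
1 rows  tx ty tz rx ry rz
[np.float64(0.0), np.float64(0.41), np.float64(0.02), np.float64(-0.15), np.float64(0.04), np.float64(0.2)]
```

View pics/s4.png

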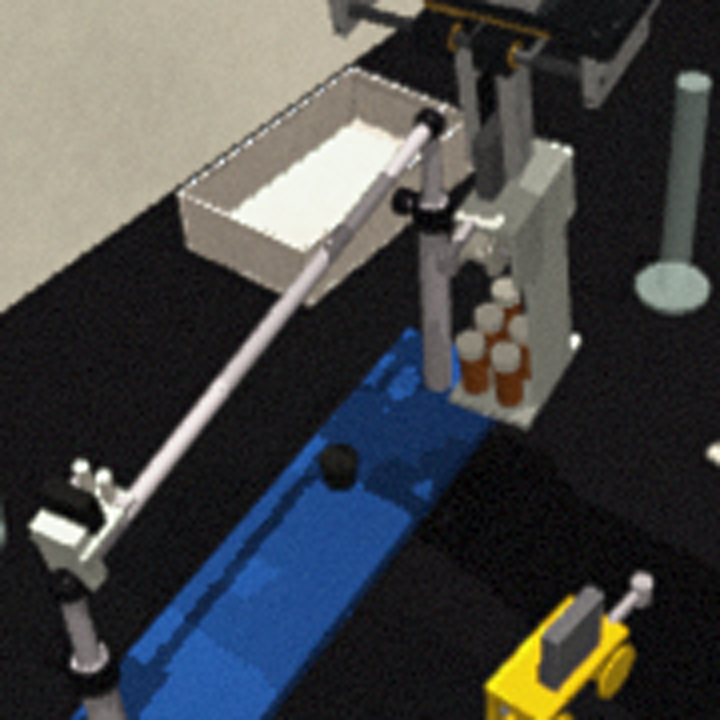

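View pics/t4.png

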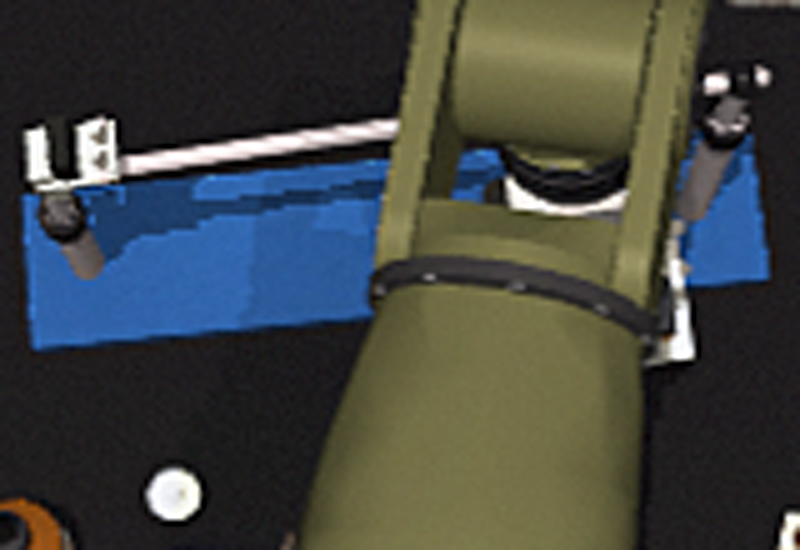

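```bash
cat >> h.py <<'E'
def carrier_from_tool(o):
    R0=R.from_euler("z",PC[2]); Rt=R.from_euler("xyz",o["eef_rot"])
    Rc=Rt*(R0.inv()*R.from_euler("xyz",E0)).inv()
    L=R0.inv().apply(T0-np.array([PC[0],PC[1],0]))
    return Rc, np.array(o["ee_pos"])-Rc.apply(L)
E
python3 - <<'E'
from h import *; from station import ctrl
o=ctrl.get_obs(); Rc,p=carrier_from_tool(o); c=ctrl.camera("side"); im=c["pixels"].copy()
Z=4; x0,y0=270,90; big=cv2.resize(im[y0:y0+110,x0:x0+80],None,fx=6,fy=6,interpolation=cv2.INTER_CUBIC)
for L in [[0,70,188],[11.5,40,183],[-28.5,40,183],[-28.5,-40,183],[-30,42,0],[30,42,0],[6,22,228]]:
    u=proj(c,p+Rc.apply(np.array(L)*1e-3))[0]; v=((u-[x0,y0]+.5)*6-.5).round().astype(int); cv2.circle(big,tuple(int(k) for k in v),3,(0,0,255),-1)
for P in T2(PS,[[0,y,.2309-np.tan(.14)*y+.006] for y in np.arange(-.2,0,.02)]):
    u=proj(c,P)[0]; v=((u-[x0,y0]+.5)*6-.5).round().astype(int); cv2.circle(big,tuple(int(k) for k in v),2,(0,255,0),-1)
cv2.imwrite("pics/s5.png",big)
plan(ctrl,*hung(-.100,.022,-.07),n=2)
E
```

```text
2 rows  tx ty tz rx ry rz
[np.float64(0.1), np.float64(0.49), np.float64(0.03), np.float64(-0.08), np.float64(-0.0), np.float64(0.07)]
[np.float64(0.1), np.float64(0.49), np.float64(0.03), np.float64(-0.08), np.float64(-0.0), np.float64(0.07)]
```

View pics/s5.png

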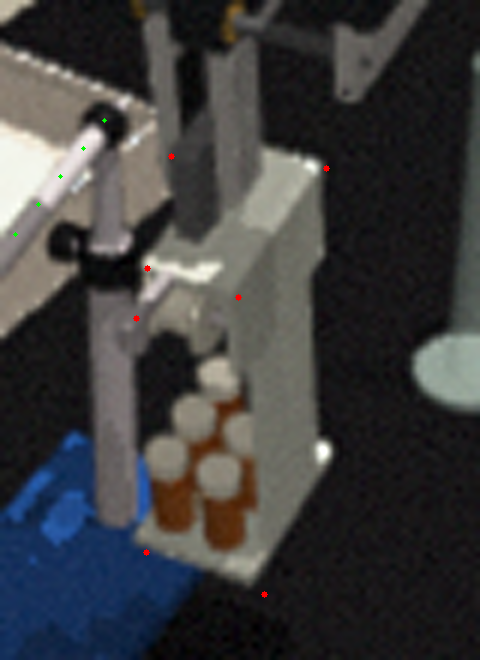

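```bash
python3 -m pendant '[{"tx":0.1,"ty":0.5,"tz":0,"rx":-0.08,"ry":0,"rz":0.07,"grip":1},{"tx":0.1,"ty":0.5,"tz":0,"rx":-0.08,"ry":0,"rz":0.07,"grip":1},{"tx":0,"ty":0,"tz":0,"rx":0,"ry":0,"rz":0,"grip":1}]'
python3 - <<'E'
from h import *; from station import ctrl
plan(ctrl,*hung(-.100,.022,0))
E
```

```text
time_s: 5.2
ee_pos: [0.5501, -0.0587, 0.417]
eef_rot: [3.134, 0.139, 1.686]
force: [2.6, 0.3, -6.2]
grip_width: 0.0122
2 rows  tx ty tz rx ry rz
[np.float64(-0.01), np.float64(0.87), np.float64(0.03), np.float64(0.01), np.float64(-0.02), np.float64(-0.02)]
[np.float64(-0.01), np.float64(0.87), np.float64(0.03), np.float64(0.01), np.float64(-0.02), np.float64(-0.02)]
```

```bash
python3 -m pendant '[{"tx":0,"ty":0.4,"tz":0.02,"rx":0,"ry":0,"rz":-0.02,"grip":1},{"tx":0,"ty":0.4,"tz":0.02,"rx":0,"ry":0,"rz":-0.02,"grip":1},{"tx":0,"ty":0.4,"tz":0.02,"rx":0,"ry":0,"rz":0,"grip":1},{"tx":0,"ty":0.4,"tz":0.02,"rx":0,"ry":0,"rz":0,"grip":1},{"tx":0,"ty":0,"tz":0,"rx":0,"ry":0,"rz":0,"grip":1}]'
python3 - <<'E'
from h import *; from station import ctrl
plan(ctrl,*hung(-.100,.022,0))
for n in ("side","wrist"):
    c=ctrl.camera(n); cv2.imwrite(f"pics/{n}6.png",c["pixels"]); 
s=cv2.imread("pics/side6.png"); crop(s,"s6",215,90,100,90,8)
E
```

```text
time_s: 5.62
ee_pos: [0.6128, -0.0502, 0.4139]
eef_rot: [3.136, 0.136, 1.687]
force: [2.7, 0.2, -5.1]
grip_width: 0.0119
1 rows  tx ty tz rx ry rz
[np.float64(-0.06), np.float64(0.16), np.float64(-0.02), np.float64(-0.0), np.float64(-0.09), np.float64(-0.03)]
```

View pics/s6.png

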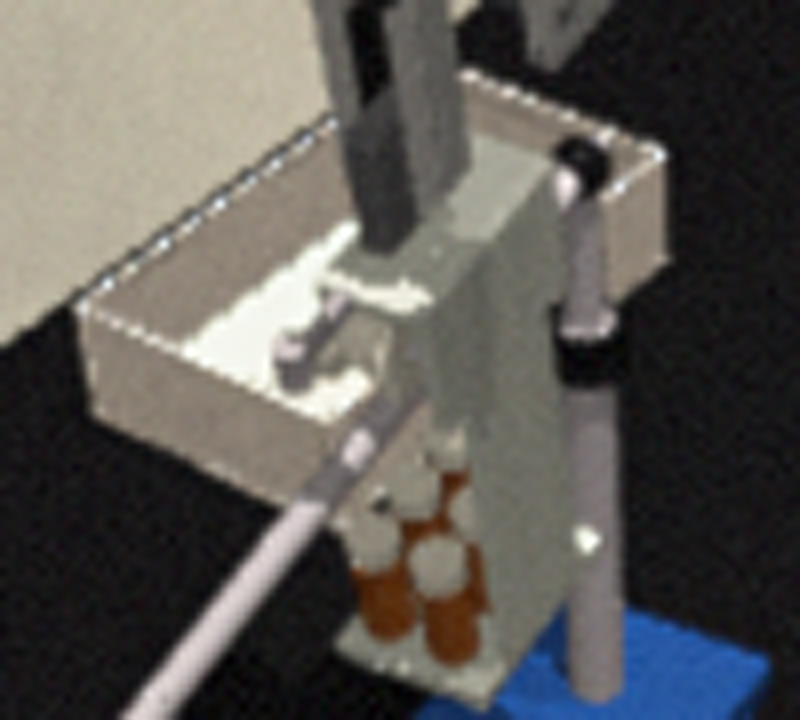

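View pics/wrist6.png

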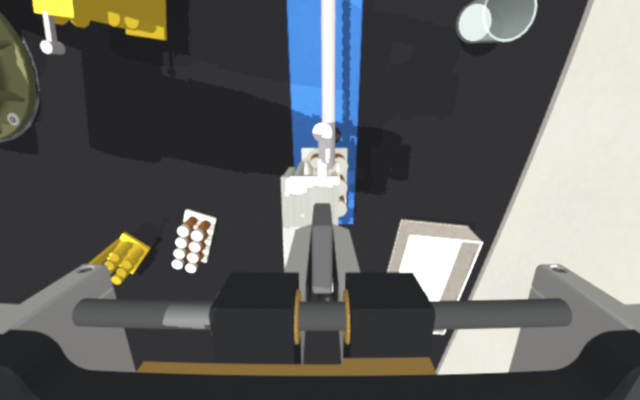

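```bash
cat > wr.py <<'E'
from h import *; from station import ctrl
import sys
o=ctrl.get_obs(); c=ctrl.camera("wrist"); im=c["pixels"]; cv2.imwrite("pics/wl.png",im)
crop(im,"wlz",290,90,70,70,9)
g=cv2.cvtColor(im,cv2.COLOR_BGR2GRAY)
print("rod sum at rows:")
for r in (10,40,70,90,105):
    hh=im[r].astype(int); wm=(hh.min(1)>120); xs=[x for x in range(295,360) if wm[x]]; print(r,xs[0] if xs else None,xs[-1] if xs else None)
W=c["world_from_camera"]
def back(u,v,P,n): # intersect ray with plane through P normal n
    a=(u-c["cx"])/c["fx"]; b=(v-c["cy"])/c["fy"]; k=1.0
    x,y=a,b
    for _ in range(10):
        f=1+c["k1"]*(x*x+y*y); x,y=a/f,b/f
    d=W[:3,:3]@np.array([x,-y,-1.]); n=np.array(n); C=W[:3,3]
    return C+d*((np.array(P)-C)@n)/(d@n)
Rs=R.from_euler("z",PS[2])
def tostand(P): return Rs.inv().apply(np.array(P)-np.array([PS[0],PS[1],0]))
a=.14; n=Rs.apply([0,np.sin(a),np.cos(a)]); P0=np.array([PS[0],PS[1],.23+PS[3]])
E
python3 wr.py
```

```text
rod sum at rows:
10 321 336
40 321 336
70 321 335
90 321 336
105 321 335
```

View pics/wlz.png

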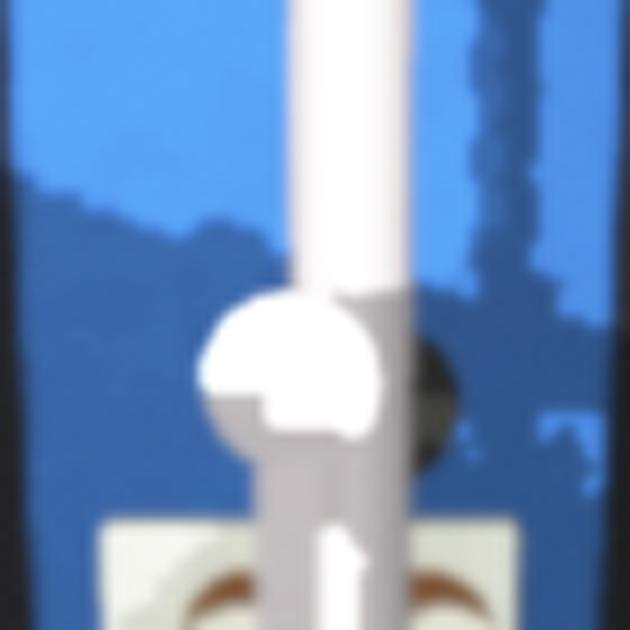

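```bash
cat > wr2.py <<'E'
exec(open("wr.py").read().replace('print("rod sum','0 and print("rod sum').replace('print(r,xs','0 and print(r,xs'))
rodc=float(sys.argv[1]); nu,nv=float(sys.argv[2]),float(sys.argv[3])
Rc,p=carrier_from_tool(o); nose=p+Rc.apply([0,.07,.188]); nz=Rc.apply([0,0,1])
N=back(nu,nv,nose,nz)
print("nose model stand",tostand(nose).round(4),"seen",tostand(N).round(4))
for r in (10,60,105): print("rod seen",tostand(back(rodc,r,P0,n)).round(4))
E
python3 wr2.py 328.5 322.3 131.5
```

```text
nose model stand [-0.0079 -0.0219  0.307 ] seen [-0.0053 -0.0215  0.3069]
rod seen [0.0008 0.0613 0.2223]
rod seen [0.0008 0.0239 0.2275]
rod seen [ 0.0008 -0.012   0.2326]
```

```bash
python3 -m pendant '[{"tx":-0.03,"ty":0.14,"tz":0.1,"rx":0,"ry":-0.09,"rz":-0.03,"grip":1},{"tx":0,"ty":0,"tz":0.1,"rx":0,"ry":0,"rz":0,"grip":1},{"tx":0,"ty":0,"tz":0,"rx":0,"ry":0,"rz":0,"grip":1}]'
python3 wr.py
```

```text
time_s: 6.07
ee_pos: [0.616, -0.0527, 0.408]
eef_rot: [3.133, 0.144, 1.688]
force: [0.3, -0.8, -6.1]
grip_width: 0.0119
rod sum at rows:
10 315 330
40 315 330
70 316 330
90 316 331
105 316 330
```

View pics/wlz.png

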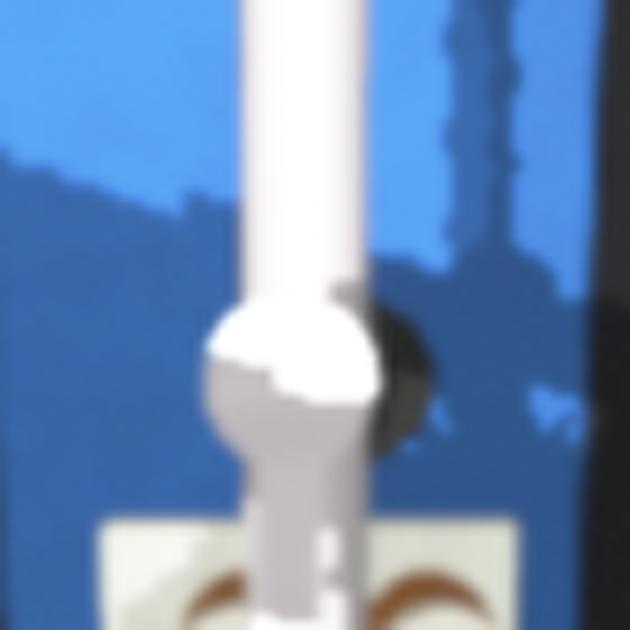

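```bash
cat >> wr2.py <<'E'
if len(sys.argv)>4:
    tr=p+Rc.apply([0,.042,.005]); T=back(float(sys.argv[4]),float(sys.argv[5]),tr,nz)
    xs=tostand(N)[0]; xt=tostand(T)[0]; print("tray",tostand(T).round(4),"model",tostand(tr).round(4)); print("groove x",round(xs+(xt-xs)*.24,4))
plan(ctrl,*hung(-.100,0.006,0))
E
python3 wr2.py 323.3 322.5 131.7 324.0 148
```

```text
nose model stand [-0.0032 -0.0252  0.3   ] seen [-0.0004 -0.0251  0.2999]
rod seen [0.0012 0.0557 0.2231]
rod seen [0.0011 0.0195 0.2281]
rod seen [ 0.0011 -0.0152  0.233 ]
tray [ 0.0036 -0.0795  0.1229] model [-0.0028 -0.0789  0.1228]
groove x 0.0005
1 rows  tx ty tz rx ry rz
[np.float64(0.05), np.float64(0.08), np.float64(0.24), np.float64(0.04), np.float64(0.03), np.float64(-0.02)]
```

```bash
python3 -m pendant '[{"tx":0.02,"ty":0.01,"tz":0.1,"rx":0,"ry":0,"rz":0,"grip":1},{"tx":0.02,"ty":0.01,"tz":0.1,"rx":0,"ry":0,"rz":0,"grip":1},{"tx":0,"ty":0,"tz":0,"rx":0,"ry":0,"rz":0,"grip":1},{"tx":0,"ty":0,"tz":0,"rx":0,"ry":0,"rz":0,"grip":1}]'
python3 wr.py
```

```text
time_s: 6.5
ee_pos: [0.6167, -0.052, 0.3998]
eef_rot: [3.133, 0.144, 1.688]
force: [0.3, 0.6, -6.1]
grip_width: 0.0116
rod sum at rows:
10 314 330
40 314 330
70 314 330
90 315 330
105 315 330
```

View pics/wlz.png

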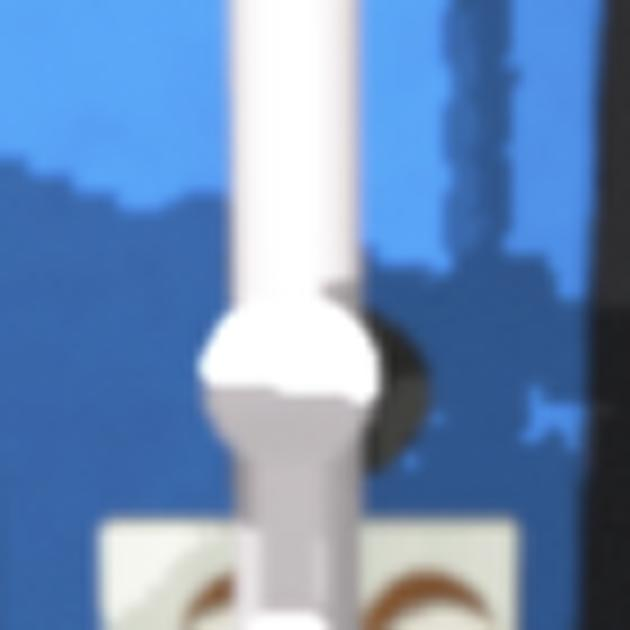

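```bash
python3 wr2.py 322.2 321.9 131 323.9 148
```

```text
nose model stand [-0.0023 -0.0247  0.2914] seen [-0.     -0.0241  0.2913]
rod seen [0.0011 0.0546 0.2232]
rod seen [0.001  0.0197 0.2281]
rod seen [ 0.0009 -0.0139  0.2329]
tray [ 0.0044 -0.079   0.1143] model [-0.0019 -0.0783  0.1142]
groove x 0.001
1 rows  tx ty tz rx ry rz
[np.float64(0.0), np.float64(0.07), np.float64(0.02), np.float64(0.04), np.float64(0.03), np.float64(-0.02)]
```

```bash
python3 -m pendant '[{"tx":0,"ty":0,"tz":0.05,"rx":0,"ry":0,"rz":0,"grip":1},{"tx":0,"ty":0,"tz":0.03,"rx":0,"ry":0,"rz":0,"grip":1},{"tx":0,"ty":0,"tz":0,"rx":0,"ry":0,"rz":0,"grip":1}]'; python3 -m pendant '[{"tx":0,"ty":0,"tz":0.03,"rx":0,"ry":0,"rz":0,"grip":1},{"tx":0,"ty":0,"tz":0,"rx":0,"ry":0,"rz":0,"grip":1}]'
```

```text
time_s: 6.85
ee_pos: [0.6168, -0.0525, 0.3967]
eef_rot: [3.132, 0.144, 1.688]
force: [1.0, -0.3, -5.1]
grip_width: 0.0118
time_s: 7.02
ee_pos: [0.6169, -0.0527, 0.3954]
eef_rot: [3.132, 0.144, 1.688]
force: [-0.2, -0.8, -6.2]
grip_width: 0.0117
```

```bash
for i in 1; do python3 -m pendant '[{"tx":0,"ty":0,"tz":0.03,"rx":0,"ry":0,"rz":0,"grip":1},{"tx":0,"ty":0,"tz":0,"rx":0,"ry":0,"rz":0,"grip":1}]'; python3 -m pendant '[{"tx":0,"ty":0,"tz":0.03,"rx":0,"ry":0,"rz":0,"grip":1},{"tx":0,"ty":0,"tz":0,"rx":0,"ry":0,"rz":0,"grip":1}]'; done
```

```text
time_s: 7.18
ee_pos: [0.6169, -0.0529, 0.3941]
eef_rot: [3.132, 0.144, 1.688]
force: [-0.1, -0.2, -5.1]
grip_width: 0.0117
time_s: 7.35
ee_pos: [0.6169, -0.0531, 0.3928]
eef_rot: [3.132, 0.144, 1.688]
force: [-0.1, -0.4, -6.0]
grip_width: 0.0115
```

```bash
python3 -m pendant '[{"tx":0,"ty":0,"tz":0.02,"rx":0,"ry":0,"rz":0,"grip":1},{"tx":0,"ty":0,"tz":0,"rx":0,"ry":0,"rz":0,"grip":1}]'
```

```text
time_s: 7.52
ee_pos: [0.617, -0.0532, 0.3924]
eef_rot: [3.131, 0.144, 1.688]
force: [-0.9, -0.2, -5.0]
grip_width: 0.0116
```

```bash
python3 -m pendant '[{"tx":0,"ty":0,"tz":0.02,"rx":0,"ry":0,"rz":0,"grip":1},{"tx":0,"ty":0,"tz":0,"rx":0,"ry":0,"rz":0,"grip":1}]'
```

```text
time_s: 7.68
ee_pos: [0.6169, -0.0533, 0.3924]
eef_rot: [3.13, 0.144, 1.688]
force: [-1.3, -0.1, -4.1]
grip_width: 0.012
```

```bash
python3 -m pendant '[{"tx":0,"ty":0,"tz":0.03,"rx":0,"ry":0,"rz":0,"grip":1},{"tx":0,"ty":0,"tz":0,"rx":0,"ry":0,"rz":0,"grip":1}]'; python3 - <<'E'
from h import *; from station import ctrl
o=ctrl.get_obs(); Rc,p=carrier_from_tool(o); c=ctrl.camera("side"); im=c["pixels"]
crop(im,"s7",230,90,80,100,7)
print(hung(-.1,0)); print(o["tau"].round(2),o["moment"].round(2))
E
```

```text
time_s: 7.85
ee_pos: [0.6168, -0.0533, 0.3924]
eef_rot: [3.129, 0.145, 1.687]
force: [-0.8, -0.2, -3.1]
grip_width: 0.0118
(array([ 0.61938552, -0.05172413,  0.3930935 ]), array([3.13573269, 0.14199975, 1.68908072]))
[-1.100e-01 -6.271e+01 -3.916e+01 -5.800e-01 -4.300e-01  3.000e-02] [0.27 0.14 0.05]
```

View pics/s7.png

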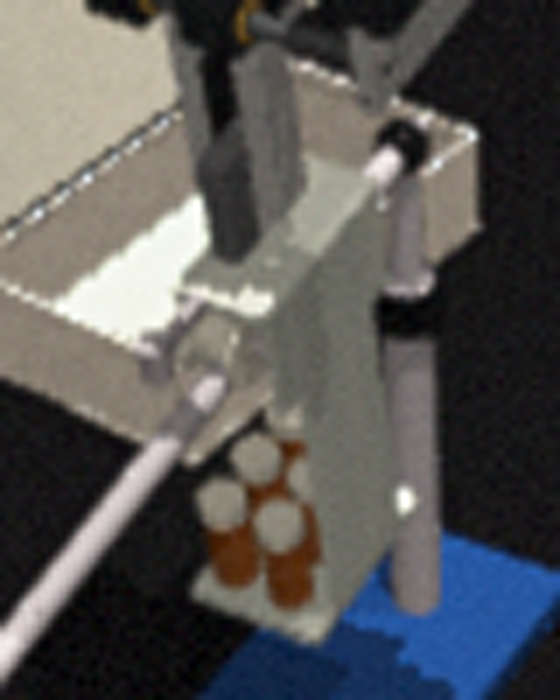

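```bash
python3 -m pendant '[{"tx":0,"ty":0.05,"tz":0.02,"rx":0,"ry":0,"rz":0,"grip":1},{"tx":0,"ty":0,"tz":0,"rx":0,"ry":0,"rz":0,"grip":1},{"tx":0,"ty":0,"tz":0,"rx":0,"ry":0,"rz":0,"grip":1}]'; python3 wr.py
```

```text
time_s: 8.15
ee_pos: [0.619, -0.0532, 0.3923]
eef_rot: [3.128, 0.145, 1.687]
force: [-1.6, 0.4, -1.7]
grip_width: 0.0115
rod sum at rows:
10 310 326
40 310 326
70 310 326
90 311 326
105 311 326
```

View pics/wlz.png

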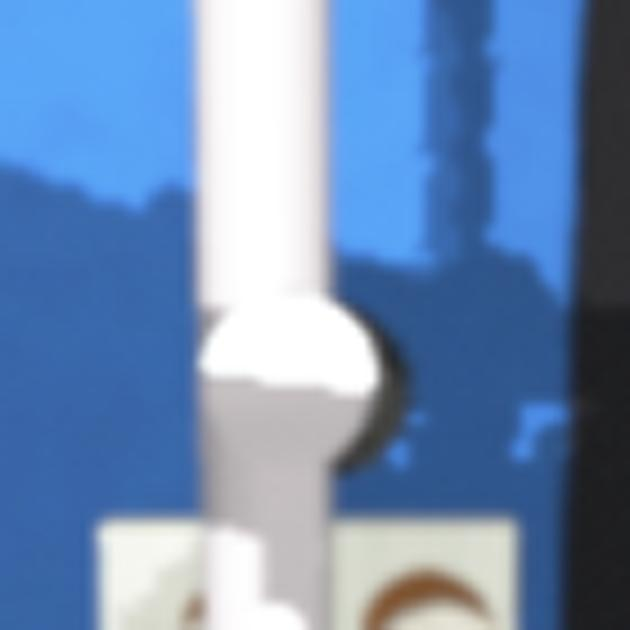

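```bash
python3 wr2.py 318.4 321.9 131 323.8 148
```

```text
nose model stand [ 0.0003 -0.0263  0.2839] seen [ 0.0027 -0.0257  0.2838]
rod seen [0.0011 0.0514 0.2237]
rod seen [0.0009 0.0177 0.2284]
rod seen [ 0.0007 -0.0148  0.233 ]
tray [ 0.0078 -0.0808  0.1069] model [ 0.0017 -0.0801  0.1068]
groove x 0.0039
1 rows  tx ty tz rx ry rz
[np.float64(0.01), np.float64(0.02), np.float64(-0.17), np.float64(0.11), np.float64(0.04), np.float64(-0.03)]
```

```bash
python3 -m pendant '[{"tx":0,"ty":0.04,"tz":0,"rx":0,"ry":0,"rz":0,"grip":1},{"tx":0,"ty":0,"tz":0,"rx":0,"ry":0,"rz":0,"grip":1}]';python3 -m pendant '[{"tx":0,"ty":0.03,"tz":0,"rx":0,"ry":0,"rz":0,"grip":1},{"tx":0,"ty":0,"tz":0,"rx":0,"ry":0,"rz":0,"grip":1}]'
```

```text
time_s: 8.42
ee_pos: [0.6207, -0.053, 0.3923]
eef_rot: [3.128, 0.145, 1.687]
force: [1.8, 1.0, -0.6]
grip_width: 0.0118
time_s: 8.58
ee_pos: [0.6216, -0.0529, 0.3923]
eef_rot: [3.13, 0.145, 1.687]
force: [-2.3, 0.3, 0.4]
grip_width: 0.012
```

```bash
python3 wr.py;  python3 - <<'E'
from h import *; from station import ctrl
c=ctrl.camera("side"); crop(c["pixels"],"s8",230,110,60,70,10)
E
```

```text
rod sum at rows:
10 307 323
40 307 323
70 307 323
90 308 323
105 308 323
```

View pics/wlz.png

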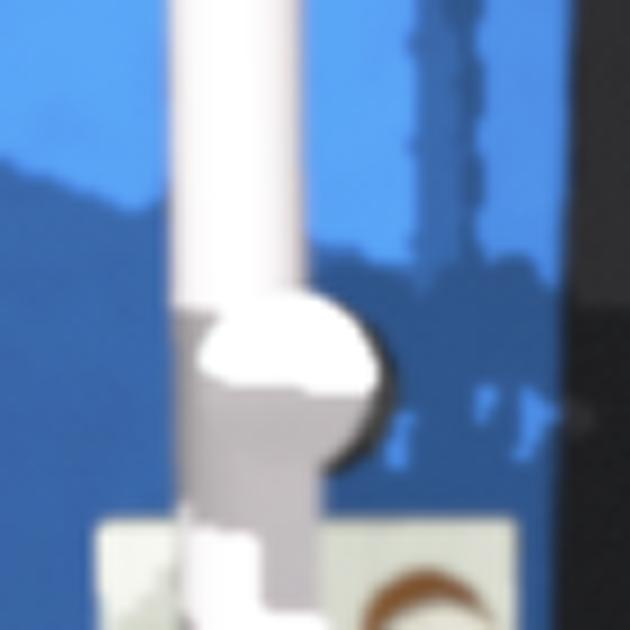

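View pics/s8.png

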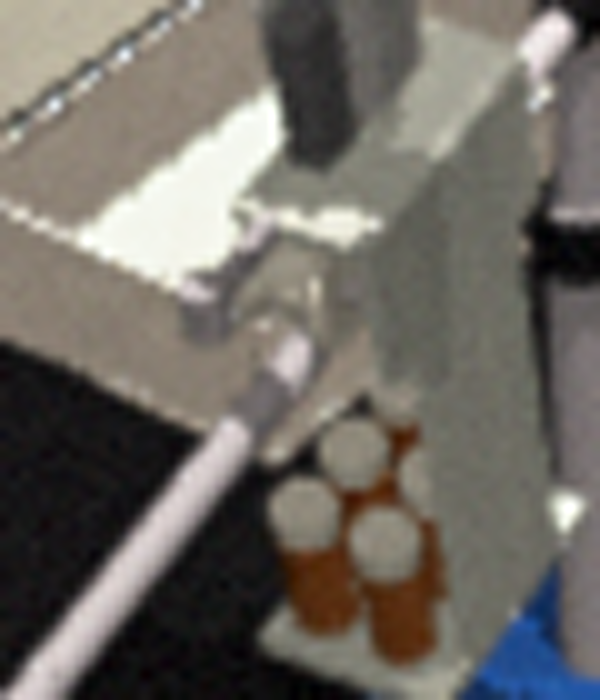

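```bash
cat > ov.py <<'E'
from h import *; from station import ctrl
import sys
o=ctrl.get_obs(); Rc,p=carrier_from_tool(o); c=ctrl.camera("side"); im=c["pixels"]
x0,y0,w,h,f=230,105,60,80,9
big=cv2.resize(im[y0:y0+h,x0:x0+w],None,fx=f,fy=f,interpolation=cv2.INTER_CUBIC); raw=big.copy()
def px(P): return (((proj(c,P)-[x0,y0]+.5)*f-.5)*8).round().astype(np.int32)
# fit carrier pose (6dof delta) to picks
picks=eval(sys.argv[1]) if len(sys.argv)>1 else {}
d=np.zeros(6)
if picks:
    L=np.array(list(picks.keys()),float)*1e-3; ob=uz(list(picks.values()),x0,y0,f)
    def pose(d): return R.from_rotvec(d[3:])*Rc, p+d[:3]
    def res(d):
        A,b=pose(d); return np.r_[(proj(c,A.apply(L)+b)-ob).ravel(), d[:3]/.003, d[3:]/.03]
    d=least_squares(res,d).x; print("delta mm",(d[:3]*1e3).round(1),"rot",d[3:].round(3),"res",res(d)[:2*len(L)].round(1)); Rc,p=pose(d)
Rs=R.from_euler("z",PS[2]); g=Rs.inv().apply(p+Rc.apply([0,0,.144])-[PS[0],PS[1],0])
print("groove stand",(g*1e3).round(1),"rod top there",round(1e3*(.23+PS[3]-np.tan(.14)*g[1]+.006/np.cos(.14)),1))
th=np.linspace(0,2*np.pi,40)
def draw(P,col): cv2.polylines(big,[px(P)],False,col,1,cv2.LINE_AA,3)
for x,r,col in [(-.007,.017,(0,0,255)),(.007,.017,(0,165,255)),(-.007,.011,(255,0,0)),(.007,.011,(255,0,255))]:
    draw(p+Rc.apply(np.c_[np.full(40,x),.03+r*np.cos(th),.155+r*np.sin(th)]),col)
for q in [[(11.5,40),(11.5,-40),(-28.5,-40),(-28.5,40),(11.5,40)]]:
    draw(p+Rc.apply(np.array([[a/1e3,b/1e3,.183] for a,b in q])),(0,255,255))
draw(p+Rc.apply(np.array([[.03,.042,0],[-.03,.042,0],[-.03,-.042,0]])),(0,255,255))
Y=np.linspace(-.2,.1,30)
for s in (-1,1): draw(T2(PS,[[s*.006,y,.23+PS[3]-np.tan(.14)*y] for y in Y]),(0,255,0))
cv2.imwrite("pics/"+sys.argv[2] if len(sys.argv)>2 else "pics/ov.png",np.hstack([raw,big])[:600] if 0 else cv2.resize(np.hstack([raw,big]),(800,int(800*raw.shape[0]/(2*raw.shape[1])))))
E
python3 ov.py "{}" ov1.png
```

```text
groove stand [   2.9 -101.9  250.3] rod top there 251.3
```

View pics/ov1.png

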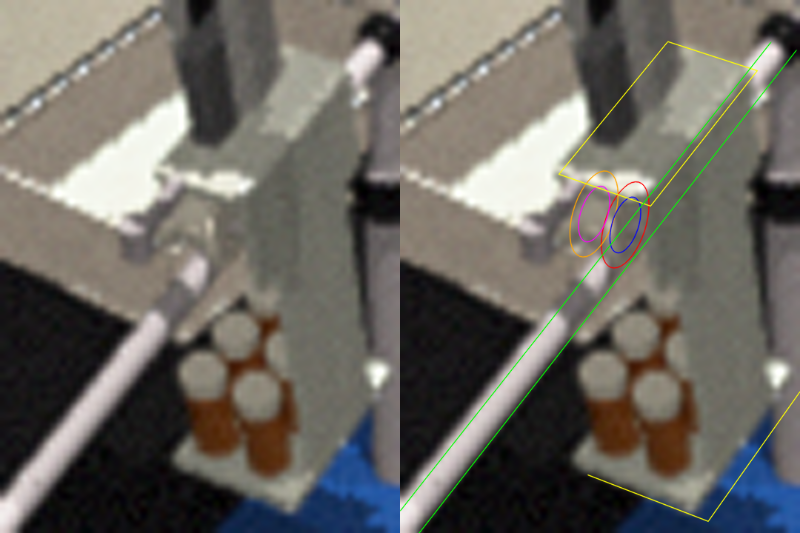

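```bash
cat > rodfit.py <<'E'
from h import *; from station import ctrl
t=ctrl.camera("top"); s=ctrl.camera("side")
ti=cv2.imread("pics/top0.png").astype(float).mean(2); si=cv2.imread("pics/side0.png").astype(float).mean(2)
def predict(c,p,h,Y): return proj(c,T2(p,[[0,y,.23+h-np.tan(.14)*y] for y in Y]))
def centers(img,c,Y):
    out=[]
    for y in Y:
        a=predict(c,PS,PS[3],[y-.005,y+.005]); m=a.mean(0); d=a[1]-a[0]; d/=np.hypot(*d); nn=np.array([-d[1],d[0]])
        k=np.arange(-6,6.01,.1); pts=m+k[:,None]*nn
        v=cv2.remap(img.astype(np.float32),pts[:,0].astype(np.float32)[None],pts[:,1].astype(np.float32)[None],cv2.INTER_LINEAR)[0]
        out.append((y,v,k,m,nn))
    return out
def edge(v,k):
    i0=np.argmax(v); th=(v.max()+np.median(v))/2
    a=i0
    while a>0 and v[a]>th: a-=1
    b=i0
    while b<len(v)-1 and v[b]>th: b+=1
    return (k[a]+k[b])/2,k[b]-k[a]
for nm,img,c,Y in (("top",ti,t,np.arange(-.15,.13,.03)),("side",si,s,np.arange(-.03,.11,.02))):
    for y,v,k,m,nn in centers(img,c,Y): print(nm,round(y,3),[round(float(x),2) for x in edge(v,k)], nn.round(2))
E
python3 rodfit.py
```

```text
top -0.15 [0.3, 3.2] [-0.14 -0.99]
top -0.12 [0.3, 3.6] [-0.14 -0.99]
top -0.09 [0.3, 3.2] [-0.14 -0.99]
top -0.06 [0.25, 3.7] [-0.14 -0.99]
top -0.03 [0.35, 3.5] [-0.14 -0.99]
top 0.0 [0.3, 3.4] [-0.14 -0.99]
top 0.03 [0.4, 3.8] [-0.14 -0.99]
top 0.06 [0.35, 3.1] [-0.14 -0.99]
top 0.09 [0.3, 3.6] [-0.14 -0.99]
top 0.12 [0.25, 2.9] [-0.14 -0.99]
side -0.03 [1.25, 3.7] [-0.79 -0.62]
side -0.01 [1.05, 4.1] [-0.79 -0.62]
side 0.01 [1.0, 4.2] [-0.79 -0.62]
side 0.03 [0.9, 4.2] [-0.79 -0.62]
side 0.05 [1.0, 4.2] [-0.79 -0.62]
side 0.07 [1.0, 4.2] [-0.79 -0.62]
side 0.09 [0.95, 4.3] [-0.79 -0.62]
side 0.11 [0.95, 4.3] [-0.79 -0.62]
```

```bash
cat >> rodfit.py <<'E'
def resid(q):
    r=[]
    for img,c,Y in ((ti,t,np.arange(-.15,.13,.03)),(si,s,np.arange(-.01,.11,.02))):
        for y,v,k,m,nn in centers(img,c,Y):
            p=PS.copy(); p[0]+=q[0]; p[2]+=q[2]
            a=predict(c,p,PS[3]+q[1],[y])[0]; r.append((a-m)@nn-edge(v,k)[0])
    return np.array(r)
r=least_squares(resid,[0,0,0]); print((r.x*1e3).round(2),np.abs(r.fun).max().round(2))
E
python3 rodfit.py | tail -1
```

```text
[-1.34  6.42  0.12] 0.09
```

```bash
python3 - <<'E'
from h import *; from station import ctrl
c=ctrl.camera("side"); im=c["pixels"].copy(); cv2.imwrite("pics/side9.png",im)
z=im[118:158,240:280].astype(float); z=np.clip((z-60)*1.6,0,255).astype(np.uint8)
cv2.imwrite("pics/z9.png",cv2.resize(z,(600,600),interpolation=cv2.INTER_LANCZOS4))
E
```

```text
(no output)
```

View pics/z9.png

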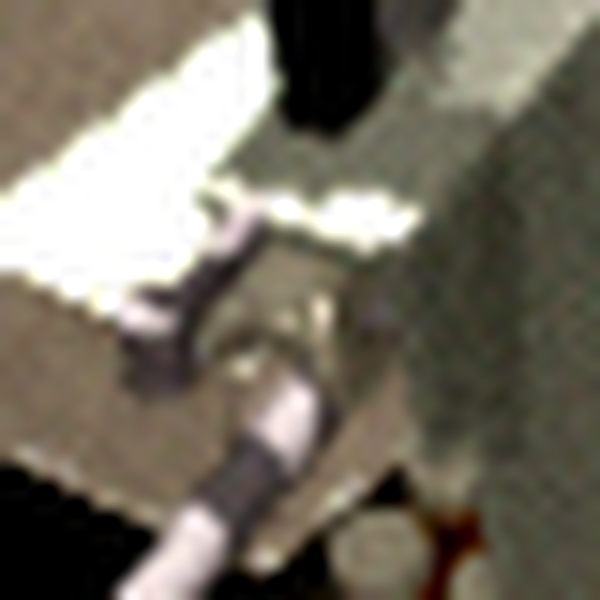

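```bash
sed -i 's/ob=uz(list(picks.values()),x0,y0,f)/ob=np.array(list(picks.values()),float)/; s/d\[:3\]\/.003, d\[3:\]\/.03/d[:3]\/.01, d[3:]\/.05/' ov.py
sed -i 's/^PS=np.array.*; PC/PS=np.array([0.6087,0.0286,0.1202,0.0009]); PC/' h.py
python3 ov.py "{(0,70,188):(250,138),(11.5,40,183):(254.3,130),(-28.5,40,183):(267.7,133.2),(-28.5,-40,183):(282.5,114.7),(-30,42,0):(273.8,181.6),(30,42,0):(255.8,174.6)}" ov2.png
```

```text
delta mm [6.2 0.3 0.7] rot [ 0.013 -0.021  0.017] res [ 0.7 -0.6 -1.  -0.4 -0.4  1.3  0.4 -0.4  0.3  0.2  0.1  0.1]
groove stand [   5.6 -103.9  251.2] rod top there 251.6
```

View pics/ov2.png

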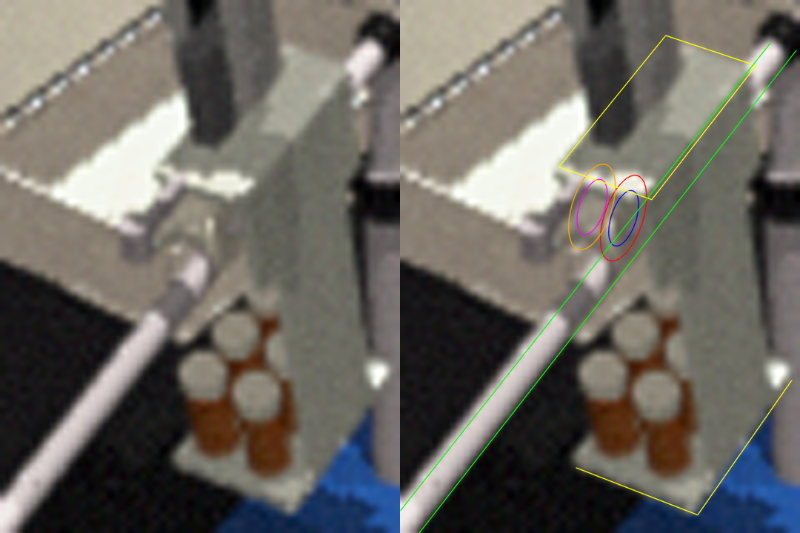

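```bash
python3 -m pendant '[{"tx":0,"ty":-0.04,"tz":-0.02,"rx":0,"ry":0,"rz":0,"grip":1},{"tx":0,"ty":0,"tz":0,"rx":0,"ry":0,"rz":0,"grip":1}]';python3 -m pendant '[{"tx":0,"ty":-0.04,"tz":0,"rx":0,"ry":0,"rz":0,"grip":1},{"tx":0,"ty":0,"tz":0,"rx":0,"ry":0,"rz":0,"grip":1}]'
```

```text
time_s: 9.2
ee_pos: [0.6202, -0.053, 0.3923]
eef_rot: [3.129, 0.145, 1.687]
force: [-2.0, 0.5, -1.4]
grip_width: 0.0118
time_s: 9.37
ee_pos: [0.6189, -0.0531, 0.3923]
eef_rot: [3.127, 0.145, 1.687]
force: [-3.0, 0.3, -1.4]
grip_width: 0.0121
```

```bash
python3 -m pendant '[{"tx":0,"ty":-0.04,"tz":0,"rx":0,"ry":0,"rz":0,"grip":1},{"tx":0,"ty":0,"tz":0,"rx":0,"ry":0,"rz":0,"grip":1}]';python3 -m pendant '[{"tx":0,"ty":-0.04,"tz":0,"rx":0,"ry":0,"rz":0,"grip":1},{"tx":0,"ty":0,"tz":0,"rx":0,"ry":0,"rz":0,"grip":1}]';python3 -m pendant '[{"tx":0,"ty":-0.04,"tz":0,"rx":0,"ry":0,"rz":0,"grip":1},{"tx":0,"ty":0,"tz":0,"rx":0,"ry":0,"rz":0,"grip":1}]'
```

```text
time_s: 9.53
ee_pos: [0.6173, -0.0533, 0.3923]
eef_rot: [3.126, 0.145, 1.687]
force: [-2.0, 0.1, -1.3]
grip_width: 0.0118
time_s: 9.7
ee_pos: [0.6156, -0.0535, 0.3923]
eef_rot: [3.126, 0.145, 1.687]
force: [-0.9, 1.6, -0.7]
grip_width: 0.0119
time_s: 9.87
ee_pos: [0.6139, -0.0537, 0.3922]
eef_rot: [3.126, 0.145, 1.687]
force: [-2.5, 0.6, -2.6]
grip_width: 0.0116
```

```bash
python3 wr.py; python3 ov.py "{}" ov3.png
```

```text
rod sum at rows:
10 317 332
40 317 332
70 317 332
90 317 333
105 317 332
groove stand [  -4.3 -101.7  250.2] rod top there 251.3
```

View pics/wlz.png

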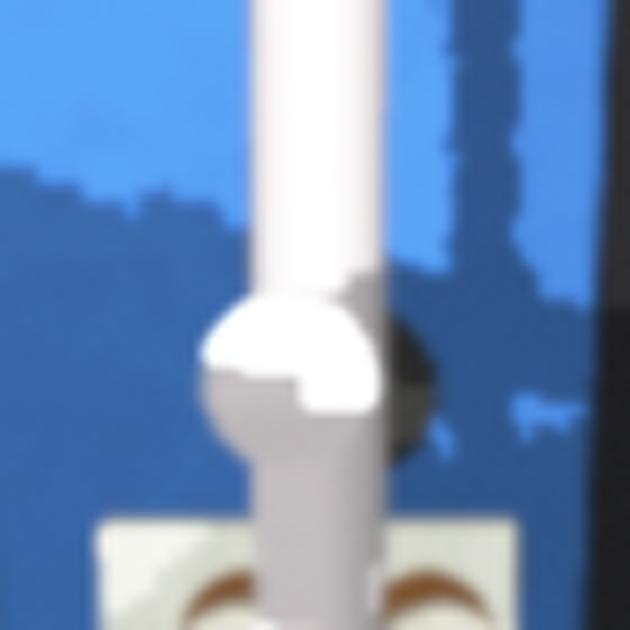

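View pics/ov3.png

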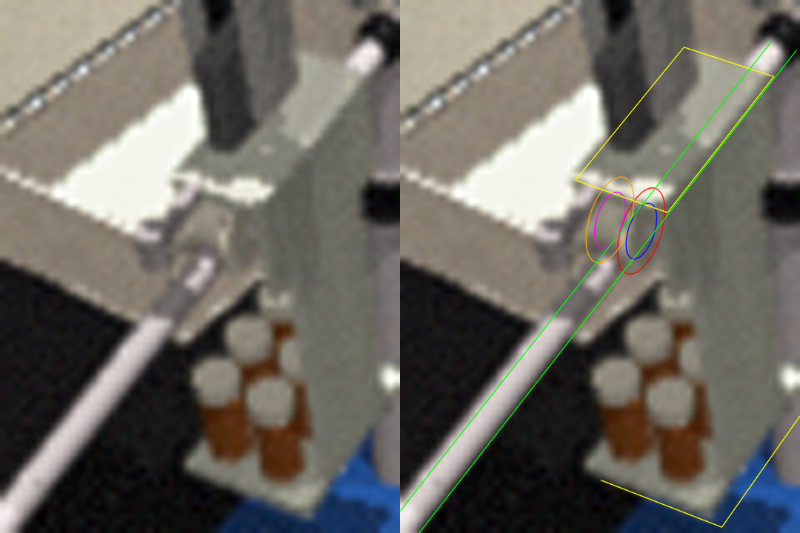

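```bash
python3 wr2.py 325.0 321.9 131 323.8 148; python3 -m pendant '[{"tx":0,"ty":-0.04,"tz":0.01,"rx":0,"ry":0,"rz":0,"grip":1},{"tx":0,"ty":0,"tz":0,"rx":0,"ry":0,"rz":0,"grip":1}]';python3 -m pendant '[{"tx":0,"ty":-0.04,"tz":0,"rx":0,"ry":0,"rz":0,"grip":1},{"tx":0,"ty":0,"tz":0,"rx":0,"ry":0,"rz":0,"grip":1}]'
```

```text
nose model stand [-0.0045 -0.0262  0.2838] seen [-0.0022 -0.0255  0.2838]
rod seen [0.0012 0.0516 0.2236]
rod seen [0.0011 0.0178 0.2284]
rod seen [ 0.0011 -0.0147  0.233 ]
tray [ 0.0032 -0.0806  0.1068] model [-0.0028 -0.0799  0.1067]
groove x -0.0009
1 rows  tx ty tz rx ry rz
[np.float64(0.01), np.float64(0.14), np.float64(-0.17), np.float64(0.14), np.float64(0.04), np.float64(-0.03)]
time_s: 10.18
ee_pos: [0.6128, -0.0538, 0.3923]
eef_rot: [3.123, 0.145, 1.687]
force: [-0.2, 0.1, -2.3]
grip_width: 0.0117
time_s: 10.35
ee_pos: [0.6119, -0.0538, 0.3925]
eef_rot: [3.119, 0.145, 1.687]
force: [2.2, 0.8, -2.1]
grip_width: 0.0117
```

```bash
python3 -m pendant '[{"tx":0,"ty":0.05,"tz":0,"rx":0.05,"ry":0,"rz":0,"grip":1},{"tx":0,"ty":0.05,"tz":0,"rx":0.05,"ry":0,"rz":0,"grip":1},{"tx":0,"ty":0.02,"tz":0,"rx":0,"ry":0,"rz":0,"grip":1},{"tx":0,"ty":0,"tz":0.0,"rx":0,"ry":0,"rz":0,"grip":1}]'
```

```text
time_s: 10.68
ee_pos: [0.6163, -0.0534, 0.3922]
eef_rot: [3.131, 0.145, 1.687]
force: [-1.2, 0.5, -0.3]
grip_width: 0.012
```

```bash
python3 -m pendant '[{"tx":0,"ty":0,"tz":0,"rx":0,"ry":0,"rz":0,"grip":-1},{"tx":0,"ty":0,"tz":0,"rx":0,"ry":0,"rz":0,"grip":-1},{"tx":0,"ty":0,"tz":-0.1,"rx":0,"ry":0,"rz":0,"grip":-1},{"tx":0,"ty":0,"tz":-0.4,"rx":0,"ry":0,"rz":0,"grip":-1},{"tx":0,"ty":0,"tz":-0.8,"rx":0,"ry":0,"rz":0,"grip":-1},{"tx":0,"ty":0,"tz":-0.8,"rx":0,"ry":0,"rz":0,"grip":-1}]';python3 - <<'E'
from h import *; from station import ctrl
c=ctrl.camera("side"); crop(c["pixels"],"s10",180,80,180,180,4)
c=ctrl.camera("wrist"); cv2.imwrite("pics/w10.png",c["pixels"])
E
```

```text
time_s: 11.18
ee_pos: [0.6141, -0.042, 0.4724]
eef_rot: [3.14, 0.144, 1.687]
force: [0.4, -0.2, 0.3]
grip_width: 0.0485
```

View pics/s10.png

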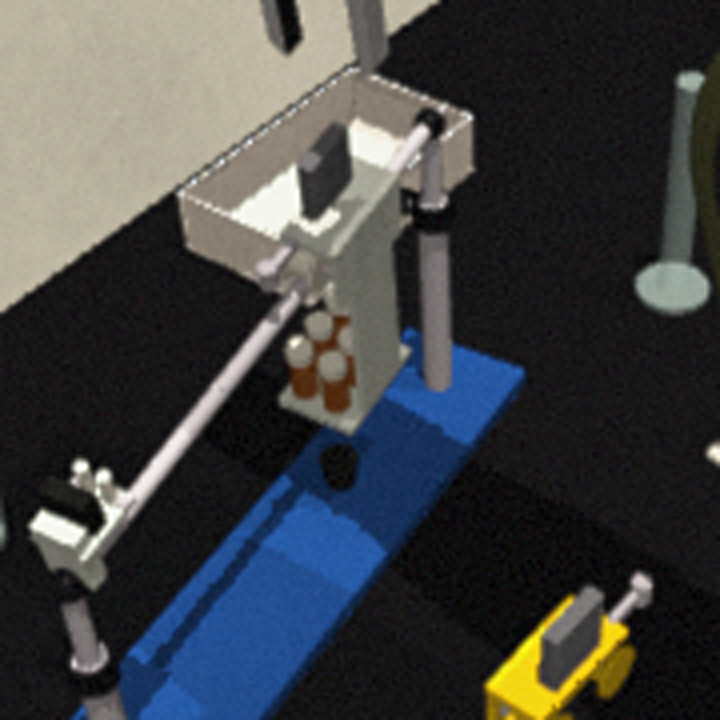

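View pics/w10.png

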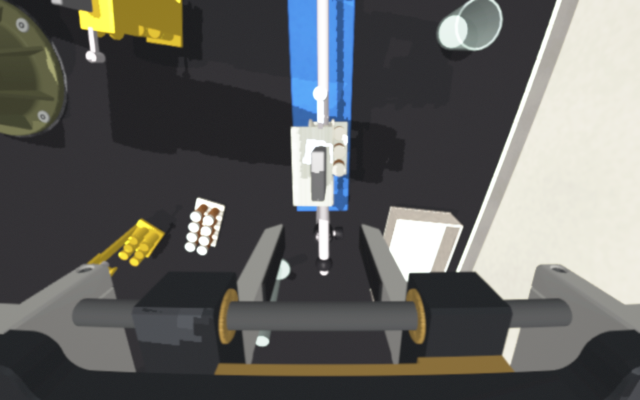

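```bash
cat >> h.py <<'E'
def pushpose(back,up,gy=.088,h=0,dx=.001):
    a=.14; Rs=R.from_euler("z",PS[2]); Rc=Rs*R.from_euler("x",-a)
    g=Rs.apply([dx,gy,.23+h-np.tan(a)*gy+.006/np.cos(a)])+np.array([PS[0],PS[1],0])
    P=g+Rc.apply([0,-.040-.008-back,.173+up+.097-.144])
    return P,(Rc*R.from_euler("xyz",[np.pi,0,np.pi/2])).as_euler("xyz")
E
python3 -m pendant '[{"tx":0,"ty":0,"tz":-0.3,"rx":0,"ry":0,"rz":0,"grip":1},{"tx":0,"ty":0,"tz":0,"rx":0,"ry":0,"rz":0,"grip":1},{"tx":0,"ty":0,"tz":0,"rx":0,"ry":0,"rz":0,"grip":1},{"tx":0,"ty":0,"tz":0,"rx":0,"ry":0,"rz":0,"grip":1},{"tx":0,"ty":0,"tz":0,"rx":0,"ry":0,"rz":0,"grip":1},{"tx":0,"ty":0,"tz":0,"rx":0,"ry":0,"rz":0,"grip":1},{"tx":0,"ty":0,"tz":0,"rx":0,"ry":0,"rz":0,"grip":1},{"tx":0,"ty":0,"tz":0,"rx":0,"ry":0,"rz":0,"grip":1}]' 20;  python3 -m pendant '[{"tx":0,"ty":0,"tz":0,"rx":0,"ry":0,"rz":0,"grip":1},{"tx":0,"ty":0,"tz":0,"rx":0,"ry":0,"rz":0,"grip":1},{"tx":0,"ty":0,"tz":0,"rx":0,"ry":0,"rz":0,"grip":1},{"tx":0,"ty":0,"tz":0,"rx":0,"ry":0,"rz":0,"grip":1},{"tx":0,"ty":0,"tz":0,"rx":0,"ry":0,"rz":0,"grip":1},{"tx":0,"ty":0,"tz":0,"rx":0,"ry":0,"rz":0,"grip":1},{"tx":0,"ty":0,"tz":0,"rx":0,"ry":0,"rz":0,"grip":1},{"tx":0,"ty":0,"tz":0,"rx":0,"ry":0,"rz":0,"grip":1}]'; python3 -m pendant '[{"tx":0,"ty":0,"tz":0,"rx":0,"ry":0,"rz":0,"grip":1},{"tx":0,"ty":0,"tz":0,"rx":0,"ry":0,"rz":0,"grip":1},{"tx":0,"ty":0,"tz":0,"rx":0,"ry":0,"rz":0,"grip":1},{"tx":0,"ty":0,"tz":0,"rx":0,"ry":0,"rz":0,"grip":1},{"tx":0,"ty":0,"tz":0,"rx":0,"ry":0,"rz":0,"grip":1},{"tx":0,"ty":0,"tz":0,"rx":0,"ry":0,"rz":0,"grip":1},{"tx":0,"ty":0,"tz":0,"rx":0,"ry":0,"rz":0,"grip":1},{"tx":0,"ty":0,"tz":0,"rx":0,"ry":0,"rz":0,"grip":1}]'; python3 - <<'E'
from h import *; from station import ctrl
c=ctrl.camera("side"); crop(c["pixels"],"s11",180,80,180,180,4)
c=ctrl.camera("wrist"); cv2.imwrite("pics/w11.png",c["pixels"])
print(pushpose(.03,.0)); plan(ctrl,*pushpose(.03,.06))
E
```

```text
time_s: 11.95
ee_pos: [0.614, -0.0403, 0.4859]
eef_rot: [3.133, 0.146, 1.687]
force: [0.8, 0.0, -0.1]
grip_width: 0.0096
time_s: 12.62
ee_pos: [0.6141, -0.0404, 0.4854]
eef_rot: [3.134, 0.146, 1.687]
force: [-0.1, -0.8, -0.1]
grip_width: 0.0004
time_s: 13.28
ee_pos: [0.6141, -0.0404, 0.4854]
eef_rot: [3.134, 0.146, 1.687]
force: [0.4, 0.5, 0.5]
grip_width: 0.0002
(array([0.60629384, 0.05686097, 0.35930974]), array([3.14159265, 0.14      , 1.69099633]))
4 rows  tx ty tz rx ry rz
[np.float64(0.72), np.float64(0.02), np.float64(0.32), np.float64(0.03), np.float64(0.02), np.float64(-0.01)]
[np.float64(0.71), np.float64(0.02), np.float64(0.32), np.float64(0.03), np.float64(0.02), np.float64(-0.01)]
[np.float64(0.71), np.float64(0.02), np.float64(0.32), np.float64(0.03), np.float64(0.02), np.float64(-0.01)]
[np.float64(0.71), np.float64(0.02), np.float64(0.32), np.float64(0.03), np.float64(0.02), np.float64(-0.01)]
```

View pics/s11.png

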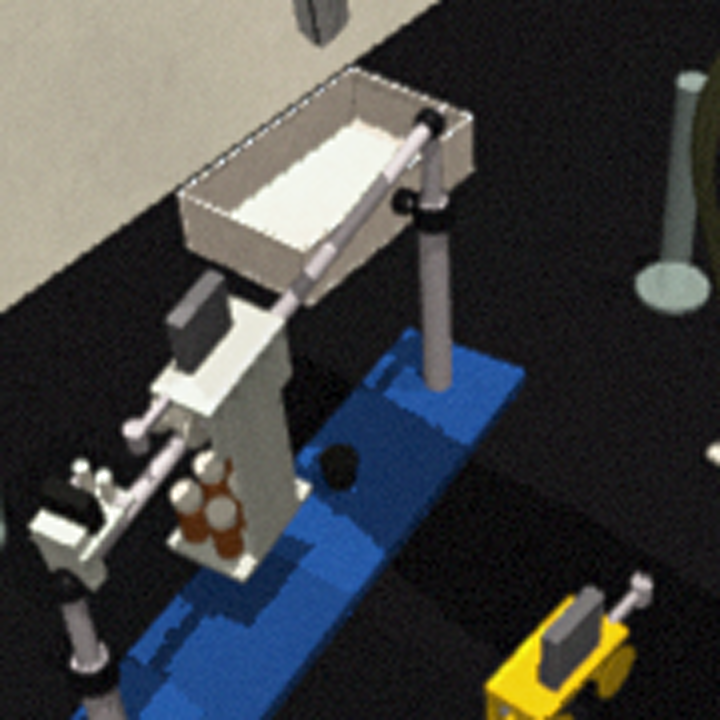

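View pics/w11.png

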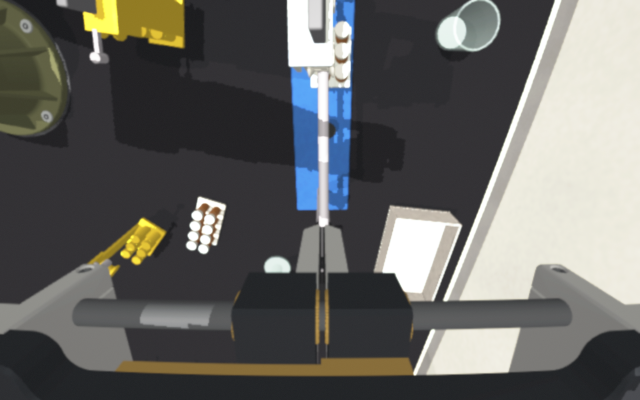

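Still rolling. I wait further.

```bash
python3 -m pendant '[{"tx":0,"ty":0,"tz":0,"rx":0,"ry":0,"rz":0,"grip":1},{"tx":0,"ty":0,"tz":0,"rx":0,"ry":0,"rz":0,"grip":1},{"tx":0,"ty":0,"tz":0,"rx":0,"ry":0,"rz":0,"grip":1},{"tx":0,"ty":0,"tz":0,"rx":0,"ry":0,"rz":0,"grip":1},{"tx":0,"ty":0,"tz":0,"rx":0,"ry":0,"rz":0,"grip":1},{"tx":0,"ty":0,"tz":0,"rx":0,"ry":0,"rz":0,"grip":1},{"tx":0,"ty":0,"tz":0,"rx":0,"ry":0,"rz":0,"grip":1},{"tx":0,"ty":0,"tz":0,"rx":0,"ry":0,"rz":0,"grip":1}]'; python3 -m pendant '[{"tx":0,"ty":0,"tz":0,"rx":0,"ry":0,"rz":0,"grip":1},{"tx":0,"ty":0,"tz":0,"rx":0,"ry":0,"rz":0,"grip":1},{"tx":0,"ty":0,"tz":0,"rx":0,"ry":0,"rz":0,"grip":1},{"tx":0,"ty":0,"tz":0,"rx":0,"ry":0,"rz":0,"grip":1},{"tx":0,"ty":0,"tz":0,"rx":0,"ry":0,"rz":0,"grip":1},{"tx":0,"ty":0,"tz":0,"rx":0,"ry":0,"rz":0,"grip":1},{"tx":0,"ty":0,"tz":0,"rx":0,"ry":0,"rz":0,"grip":1},{"tx":0,"ty":0,"tz":0,"rx":0,"ry":0,"rz":0,"grip":1}]'; python3 -m pendant '[{"tx":0,"ty":0,"tz":0,"rx":0,"ry":0,"rz":0,"grip":1},{"tx":0,"ty":0,"tz":0,"rx":0,"ry":0,"rz":0,"grip":1},{"tx":0,"ty":0,"tz":0,"rx":0,"ry":0,"rz":0,"grip":1},{"tx":0,"ty":0,"tz":0,"rx":0,"ry":0,"rz":0,"grip":1},{"tx":0,"ty":0,"tz":0,"rx":0,"ry":0,"rz":0,"grip":1},{"tx":0,"ty":0,"tz":0,"rx":0,"ry":0,"rz":0,"grip":1},{"tx":0,"ty":0,"tz":0,"rx":0,"ry":0,"rz":0,"grip":1},{"tx":0,"ty":0,"tz":0,"rx":0,"ry":0,"rz":0,"grip":1}]'; cat > look.py <<'E'
from h import *; from station import ctrl
import sys
c=ctrl.camera("side"); crop(c["pixels"],sys.argv[1],180,140,100,100,6)
E
python3 look.py s12; python3 -m pendant '[{"tx":0,"ty":0,"tz":0,"rx":0,"ry":0,"rz":0,"grip":1},{"tx":0,"ty":0,"tz":0,"rx":0,"ry":0,"rz":0,"grip":1},{"tx":0,"ty":0,"tz":0,"rx":0,"ry":0,"rz":0,"grip":1},{"tx":0,"ty":0,"tz":0,"rx":0,"ry":0,"rz":0,"grip":1},{"tx":0,"ty":0,"tz":0,"rx":0,"ry":0,"rz":0,"grip":1}]'; python3 look.py s13; python3 -c "
import cv2,numpy as np
a=cv2.imread('pics/s12.png');b=cv2.imread('pics/s13.png');print(np.abs(a.astype(int)-b).mean(), np.abs(a.astype(int)-b).max())"
```

```text
time_s: 14.05
ee_pos: [0.6141, -0.0404, 0.4854]
eef_rot: [3.134, 0.146, 1.687]
force: [0.9, -0.1, 0.1]
grip_width: 0.0006
time_s: 14.72
ee_pos: [0.6141, -0.0404, 0.4854]
eef_rot: [3.134, 0.146, 1.687]
force: [-0.7, -0.5, -0.7]
grip_width: 0.0003
time_s: 15.38
ee_pos: [0.6141, -0.0404, 0.4854]
eef_rot: [3.134, 0.146, 1.687]
force: [-0.6, 0.2, -0.7]
grip_width: 0.0006
time_s: 15.85
ee_pos: [0.6141, -0.0404, 0.4854]
eef_rot: [3.134, 0.146, 1.687]
force: [-0.4, -0.5, -0.1]
grip_width: 0.0007
2.812937962962963 25
```

View pics/s13.png

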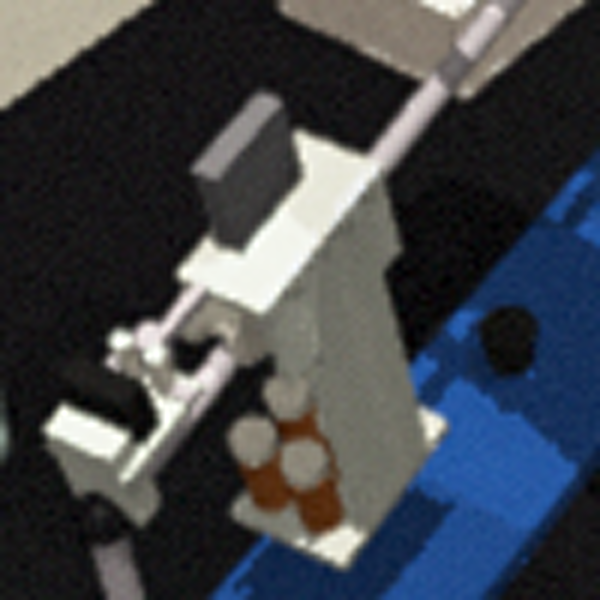

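```bash
cat > chk.py <<'E'
from h import *; from station import ctrl
c=ctrl.camera("side")
pk=uz([[378,178],[265,312],[182,270],[300,130]],180,140,6); L=np.array([[-28.5,-40,183],[-28.5,40,183],[11.5,40,183],[11.5,-40,183]])*1e-3
Rs=R.from_euler("z",PS[2])
def P(q):
    Rc=Rs*R.from_euler("xy",[-.14,q[2]]); gy=q[0]
    g=Rs.apply([q[1],gy,.23-np.tan(.14)*gy+.006/np.cos(.14)])+np.array([PS[0],PS[1],0])
    return g+Rc.apply(L-[0,0,.144])
r=least_squares(lambda q:(proj(c,P(q))-pk).ravel(),[.088,0,0]); print(r.x.round(4),r.fun.round(1))
plan(ctrl,*pushpose(.03,.06)); plan(ctrl,*pushpose(.03,.0))
E
python3 chk.py
```

```text
[ 0.0872  0.0066 -0.1505] [ 1.2 -1.1  0.   1.  -1.   0.2 -0.2 -0.4]
4 rows  tx ty tz rx ry rz
[np.float64(0.72), np.float64(0.02), np.float64(0.32), np.float64(0.03), np.float64(0.02), np.float64(-0.01)]
[np.float64(0.71), np.float64(0.02), np.float64(0.32), np.float64(0.03), np.float64(0.02), np.float64(-0.01)]
[np.float64(0.71), np.float64(0.02), np.float64(0.32), np.float64(0.03), np.float64(0.02), np.float64(-0.01)]
[np.float64(0.71), np.float64(0.02), np.float64(0.32), np.float64(0.03), np.float64(0.02), np.float64(-0.01)]
5 rows  tx ty tz rx ry rz
[np.float64(0.57), np.float64(0.01), np.float64(0.55), np.float64(0.02), np.float64(0.02), np.float64(-0.01)]
[np.float64(0.57), np.float64(0.01), np.float64(0.55), np.float64(0.02), np.float64(0.02), np.float64(-0.01)]
[np.float64(0.57), np.float64(0.02), np.float64(0.55), np.float64(0.02), np.float64(0.02), np.float64(-0.01)]
[np.float64(0.57), np.float64(0.02), np.float64(0.56), np.float64(0.02), np.float64(0.02), np.float64(-0.01)]
[np.float64(0.57), np.float64(0.02), np.float64(0.56), np.float64(0.02), np.float64(0.02), np.float64(-0.01)]
```

```bash
python3 -m pendant '[{"tx":0.7,"ty":0,"tz":0.3,"rx":0,"ry":0,"rz":0,"grip":1},{"tx":0.6,"ty":0,"tz":0.3,"rx":0,"ry":0,"rz":0,"grip":1},{"tx":0.5,"ty":0,"tz":0.3,"rx":0,"ry":0,"rz":0,"grip":1},{"tx":0.2,"ty":0,"tz":0.3,"rx":0,"ry":0,"rz":0,"grip":1},{"tx":0,"ty":0,"tz":0,"rx":0,"ry":0,"rz":0,"grip":1}]';python3 - <<'E'
from h import *; from station import ctrl
c=ctrl.camera("wrist"); cv2.imwrite("pics/w14.png",c["pixels"])
plan(ctrl,*pushpose(.02,.06)); plan(ctrl,*pushpose(.02,.0))
E
```

```text
time_s: 16.37
ee_pos: [0.6057, 0.0333, 0.4245]
eef_rot: [3.132, 0.147, 1.684]
force: [-0.2, -0.7, -0.5]
grip_width: 0.0004
2 rows  tx ty tz rx ry rz
[np.float64(0.54), np.float64(0.04), np.float64(0.03), np.float64(0.07), np.float64(0.05), np.float64(-0.05)]
[np.float64(0.54), np.float64(0.04), np.float64(0.03), np.float64(0.07), np.float64(0.05), np.float64(-0.05)]
3 rows  tx ty tz rx ry rz
[np.float64(0.36), np.float64(0.02), np.float64(0.52), np.float64(0.05), np.float64(0.03), np.float64(-0.03)]
[np.float64(0.36), np.float64(0.02), np.float64(0.52), np.float64(0.05), np.float64(0.03), np.float64(-0.03)]
[np.float64(0.36), np.float64(0.03), np.float64(0.52), np.float64(0.05), np.float64(0.03), np.float64(-0.03)]
```

View pics/w14.png

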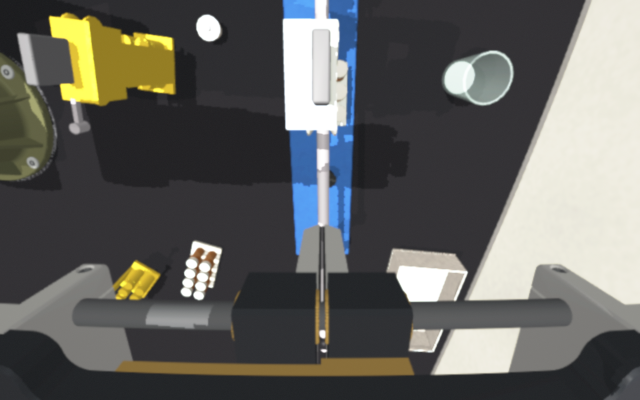

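```bash
python3 -m pendant '[{"tx":0.3,"ty":0.02,"tz":0.4,"rx":0.05,"ry":0.03,"rz":-0.03,"grip":1},{"tx":0.3,"ty":0.02,"tz":0.5,"rx":0.05,"ry":0.03,"rz":-0.03,"grip":1},{"tx":0.1,"ty":0.02,"tz":0.4,"rx":0.05,"ry":0.03,"rz":-0.03,"grip":1},{"tx":0,"ty":0,"tz":0.1,"rx":0,"ry":0,"rz":0,"grip":1},{"tx":0,"ty":0,"tz":0,"rx":0,"ry":0,"rz":0,"grip":1}]';python3 - <<'E'
from h import *; from station import ctrl
c=ctrl.camera("side"); crop(c["pixels"],"s15",180,100,120,120,5)
plan(ctrl,*pushpose(.0,.0))
E
```

```text
time_s: 16.83
ee_pos: [0.6077, 0.0503, 0.3708]
eef_rot: [3.134, 0.141, 1.687]
force: [0.3, 0.0, -0.5]
grip_width: 0.0008
2 rows  tx ty tz rx ry rz
[np.float64(0.48), np.float64(-0.01), np.float64(0.14), np.float64(0.05), np.float64(0.01), np.float64(-0.03)]
[np.float64(0.48), np.float64(-0.01), np.float64(0.14), np.float64(0.05), np.float64(0.01), np.float64(-0.03)]
```

View pics/s15.png

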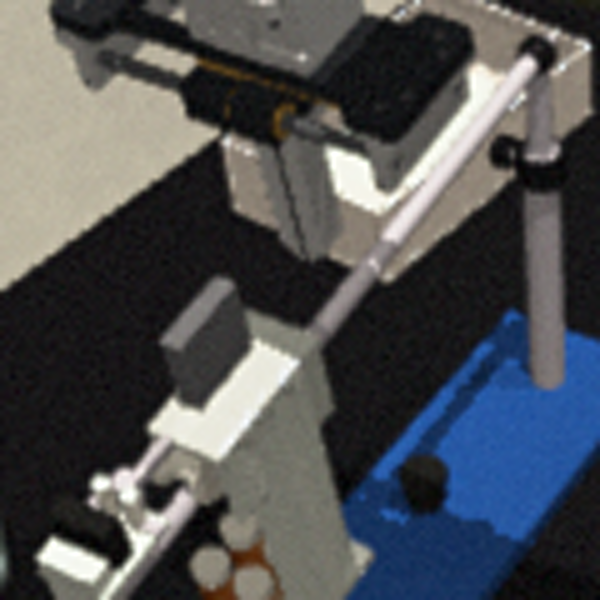

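```bash
python3 -m pendant '[{"tx":0.2,"ty":0,"tz":0.14,"rx":0.05,"ry":0,"rz":-0.03,"grip":1},{"tx":0.2,"ty":0,"tz":0.12,"rx":0,"ry":0,"rz":0,"grip":1},{"tx":0,"ty":0,"tz":0,"rx":0,"ry":0,"rz":0,"grip":1}]';python3 - <<'E'
from h import *; from station import ctrl
c=ctrl.camera("side"); crop(c["pixels"],"s16",190,130,70,70,8)
c=ctrl.camera("wrist"); crop(c["pixels"],"w16",230,40,180,200,3)
plan(ctrl,*pushpose(.0,.0))
E
```

```text
time_s: 17.13
ee_pos: [0.6066, 0.0643, 0.3612]
eef_rot: [3.133, 0.142, 1.686]
force: [0.0, 0.3, 0.3]
grip_width: 0.0003
1 rows  tx ty tz rx ry rz
[np.float64(0.59), np.float64(-0.03), np.float64(0.09), np.float64(0.13), np.float64(0.03), np.float64(-0.07)]
```

View pics/s16.png

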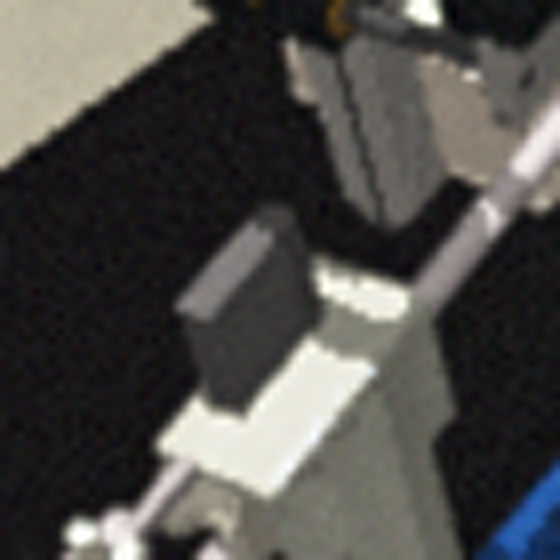

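View pics/w16.png

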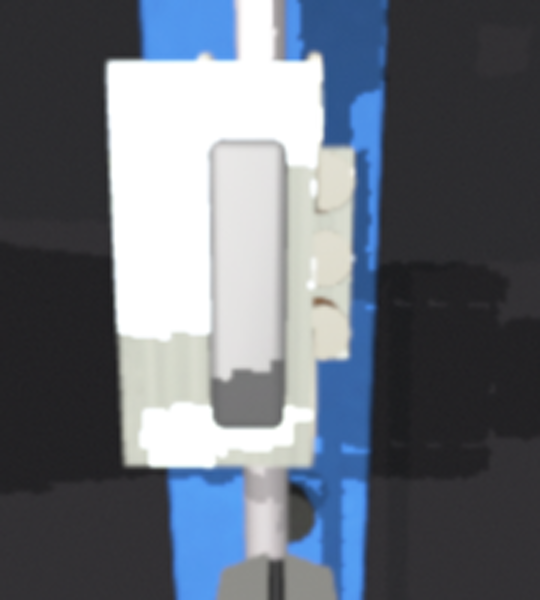

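```bash
python3 -m pendant '[{"tx":0.15,"ty":-0.02,"tz":0.08,"rx":0.1,"ry":0,"rz":-0.05,"grip":1},{"tx":0.15,"ty":0,"tz":0.04,"rx":0,"ry":0,"rz":0,"grip":1},{"tx":0.1,"ty":0,"tz":0.02,"rx":0,"ry":0,"rz":0,"grip":1},{"tx":0,"ty":0,"tz":0,"rx":0,"ry":0,"rz":0,"grip":1}]';python3 - <<'E'
from h import *; from station import ctrl
c=ctrl.camera("side"); crop(c["pixels"],"s17",190,130,70,70,8)
plan(ctrl,*pushpose(.0,.0))
E
```

```text
time_s: 17.57
ee_pos: [0.6039, 0.0799, 0.3543]
eef_rot: [3.139, 0.142, 1.69]
force: [0.3, 0.3, 0.8]
grip_width: 0.0002
1 rows  tx ty tz rx ry rz
[np.float64(0.17), np.float64(-0.01), np.float64(-0.04), np.float64(0.04), np.float64(0.03), np.float64(-0.02)]
```

View pics/s17.png

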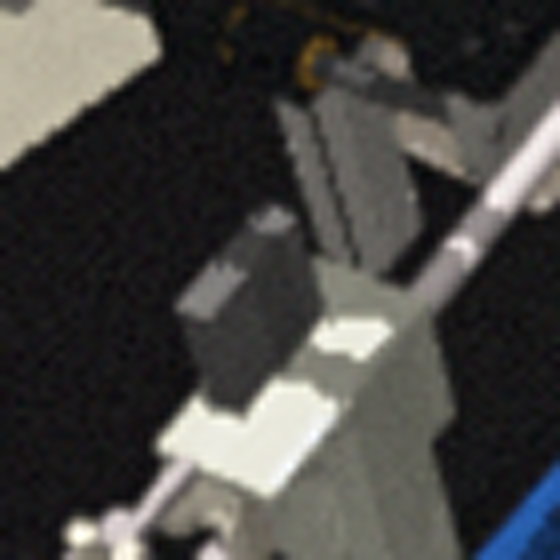

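```bash
python3 -m pendant '[{"tx":0.07,"ty":0,"tz":-0.03,"rx":0,"ry":0,"rz":0,"grip":1},{"tx":0.05,"ty":0,"tz":0,"rx":0,"ry":0,"rz":0,"grip":1},{"tx":0,"ty":0,"tz":0,"rx":0,"ry":0,"rz":0,"grip":1}]';python3 -m pendant '[{"tx":0.05,"ty":0,"tz":0,"rx":0,"ry":0,"rz":0,"grip":1},{"tx":0,"ty":0,"tz":0,"rx":0,"ry":0,"rz":0,"grip":1}]'
```

```text
time_s: 17.87
ee_pos: [0.6034, 0.085, 0.3553]
eef_rot: [3.139, 0.142, 1.69]
force: [-0.2, 0.2, -0.1]
grip_width: 0.0004
time_s: 18.03
ee_pos: [0.6033, 0.0865, 0.3552]
eef_rot: [3.138, 0.144, 1.689]
force: [0.1, -2.0, -0.6]
grip_width: 0.0007
```

```bash
python3 -m pendant '[{"tx":0.05,"ty":0,"tz":0,"rx":0,"ry":0,"rz":0,"grip":1}]';python3 -m pendant '[{"tx":0.05,"ty":0,"tz":0,"rx":0,"ry":0,"rz":0,"grip":1}]';python3 -m pendant '[{"tx":0.05,"ty":0,"tz":0,"rx":0,"ry":0,"rz":0,"grip":1}]'
```

```text
time_s: 18.12
ee_pos: [0.6032, 0.0877, 0.3551]
eef_rot: [3.138, 0.145, 1.688]
force: [0.5, -6.2, 0.6]
grip_width: 0.0006
time_s: 18.2
ee_pos: [0.603, 0.0891, 0.3549]
eef_rot: [3.138, 0.146, 1.688]
force: [0.1, -4.3, -0.0]
grip_width: 0.0006
time_s: 18.28
ee_pos: [0.6029, 0.0907, 0.3547]
eef_rot: [3.138, 0.147, 1.687]
force: [1.1, -4.1, 0.3]
grip_width: 0.0007
```

```bash
python3 -m pendant '[{"tx":0.04,"ty":0,"tz":0,"rx":0,"ry":0.03,"rz":0,"grip":1},{"tx":0.04,"ty":0,"tz":0,"rx":0,"ry":0,"rz":0,"grip":1}]';python3 -m pendant '[{"tx":0.04,"ty":0,"tz":0,"rx":0,"ry":0.03,"rz":0,"grip":1},{"tx":0.04,"ty":0,"tz":0,"rx":0,"ry":0,"rz":0,"grip":1}]'
```

```text
time_s: 18.45
ee_pos: [0.6025, 0.0941, 0.3541]
eef_rot: [3.138, 0.144, 1.687]
force: [1.3, -0.5, 0.9]
grip_width: 0.0002
time_s: 18.62
ee_pos: [0.602, 0.098, 0.3536]
eef_rot: [3.138, 0.141, 1.687]
force: [-1.0, -0.1, 0.0]
grip_width: 0.0006
```

```bash
python3 look.py s18
```

```text
(no output)
```

View pics/s18.png

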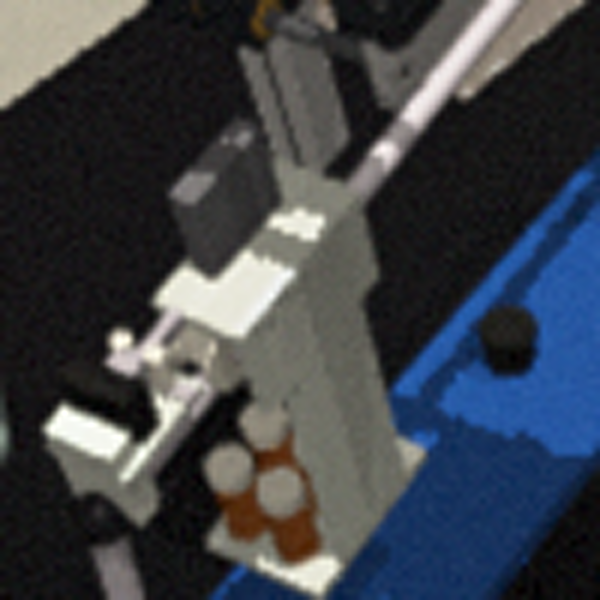

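```bash
python3 -m pendant '[{"tx":0.04,"ty":0,"tz":0,"rx":0,"ry":0,"rz":0,"grip":1}]';python3 -m pendant '[{"tx":0.04,"ty":0,"tz":0,"rx":0,"ry":0,"rz":0,"grip":1}]'
```

```text
time_s: 18.75
ee_pos: [0.6017, 0.1001, 0.3533]
eef_rot: [3.138, 0.141, 1.688]
force: [0.5, -0.4, 0.6]
grip_width: -0.0001
time_s: 18.83
ee_pos: [0.6017, 0.1008, 0.3533]
eef_rot: [3.138, 0.143, 1.687]
force: [2.1, -16.9, 2.7]
grip_width: 0.0002
```

```bash
python3 -m pendant '[{"tx":-0.1,"ty":0,"tz":0,"rx":0,"ry":0,"rz":0,"grip":1},{"tx":-0.3,"ty":0,"tz":0,"rx":0,"ry":0,"rz":0,"grip":1},{"tx":-0.3,"ty":0,"tz":-0.1,"rx":0,"ry":0,"rz":0,"grip":1},{"tx":-0.3,"ty":0,"tz":-0.5,"rx":0,"ry":0,"rz":0,"grip":1},{"tx":-0.3,"ty":0,"tz":-0.8,"rx":0,"ry":0,"rz":0,"grip":1},{"tx":-0.2,"ty":0,"tz":-0.8,"rx":0,"ry":0,"rz":0,"grip":1},{"tx":0,"ty":0,"tz":0,"rx":0,"ry":0,"rz":0,"grip":1},{"tx":0,"ty":0,"tz":0,"rx":0,"ry":0,"rz":0,"grip":1}]'; python3 -m pendant '[{"tx":0,"ty":0,"tz":0,"rx":0,"ry":0,"rz":0,"grip":1},{"tx":0,"ty":0,"tz":0,"rx":0,"ry":0,"rz":0,"grip":1},{"tx":0,"ty":0,"tz":0,"rx":0,"ry":0,"rz":0,"grip":1},{"tx":0,"ty":0,"tz":0,"rx":0,"ry":0,"rz":0,"grip":1},{"tx":0,"ty":0,"tz":0,"rx":0,"ry":0,"rz":0,"grip":1},{"tx":0,"ty":0,"tz":0,"rx":0,"ry":0,"rz":0,"grip":1}]'; python3 look.py s19; python3 - <<'E'
from h import *; from station import ctrl
c=ctrl.camera("wrist"); cv2.imwrite("pics/w19.png",c["pixels"])
c=ctrl.camera("top"); crop(c["pixels"],"t19",180,80,240,180,3.3)
E
```

```text
time_s: 19.5
ee_pos: [0.6068, 0.0472, 0.4538]
eef_rot: [3.14, 0.142, 1.686]
force: [0.0, -0.5, -0.7]
grip_width: 0.0006
time_s: 20.0
ee_pos: [0.6067, 0.0463, 0.4509]
eef_rot: [-3.139, 0.142, 1.687]
force: [0.1, 0.6, -0.9]
grip_width: 0.0006
```

View pics/s19.png

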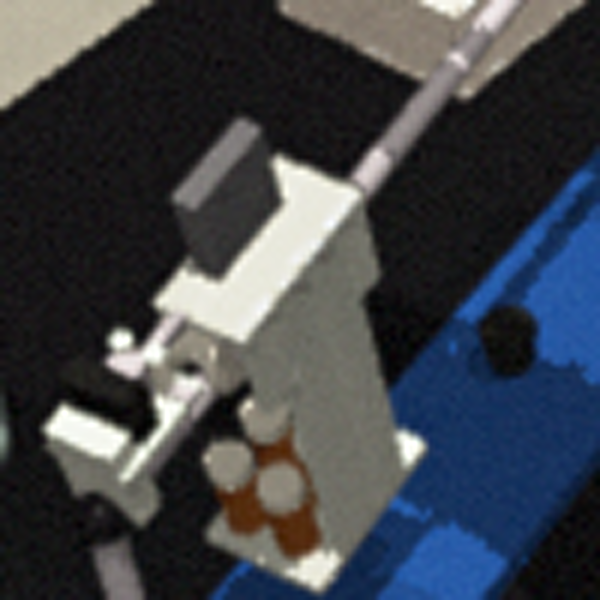

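View pics/t19.png

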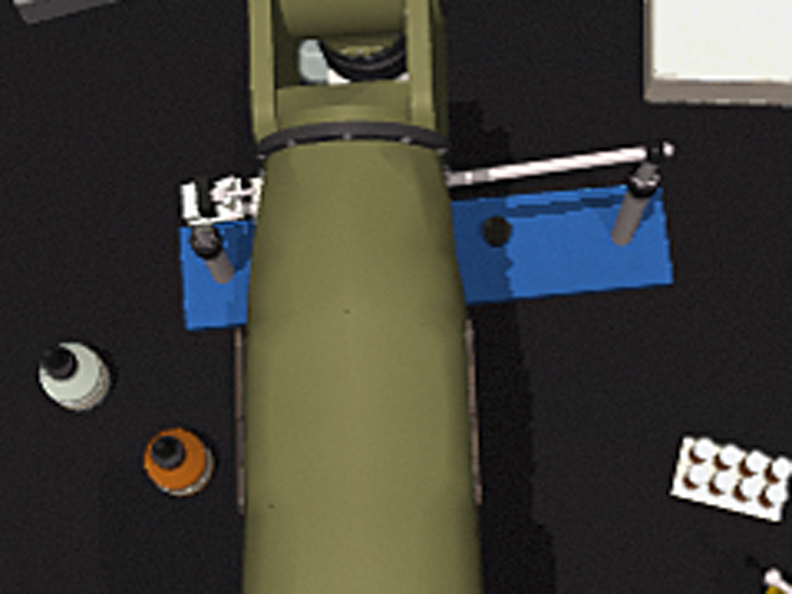

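View pics/w19.png

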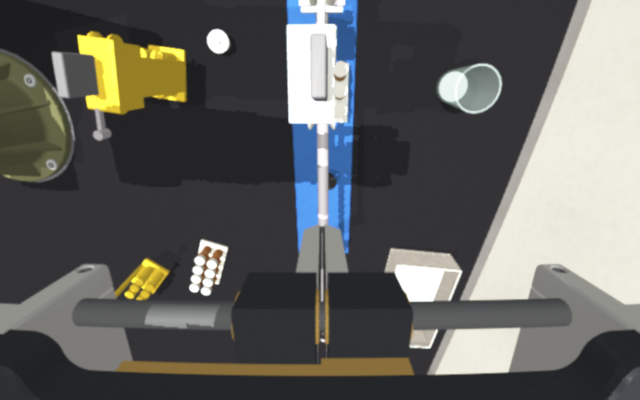

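```bash
cat > chk2.py <<'E'
from h import *; from station import ctrl
c=ctrl.camera("side"); Rs=R.from_euler("z",PS[2])
L=np.array([[-28.5,-40,183],[-28.5,40,183],[11.5,40,183],[11.5,-40,183],[-30,42,0],[30,42,0],[-30,-42,0]])*1e-3
for nm,pk in (("before",[[378,178],[265,312],[182,270],[300,130],[345,570],[233,515],[445,425]]),("after",[[360,198],[243,342],[157,302],[278,155],[322,592],[208,540],[425,447]])):
    pk=uz(pk,180,140,6)
    def P(q):
        Rc=Rs*R.from_euler("xy",[-.14,q[2]]); gy=q[0]
        g=Rs.apply([q[1],gy,.23-np.tan(.14)*gy+.006/np.cos(.14)])+np.array([PS[0],PS[1],0])
        return g+Rc.apply(L-[0,0,.144])
    r=least_squares(lambda q:(proj(c,P(q))-pk).ravel(),[.088,0,0],loss="soft_l1"); q=r.x
    print(nm,"gy,x,roll",q.round(4),"nose y",round(q[0]+.0743,4),"maxres",abs((proj(c,P(q))-pk)).max().round(1))
E
python3 chk2.py
```

```text
before gy,x,roll [ 0.0871  0.0023 -0.0475] nose y 0.1614 maxres 2.2
after gy,x,roll [ 0.1018  0.0028 -0.0594] nose y 0.1761 maxres 1.0
```

```bash
python3 -c "
from station import ctrl; print(ctrl.hand_in()); print(ctrl.get_obs()['time_s'])"
```

```text
the job is handed in; nothing more can be done
None
the job is handed in; nothing more can be done
```

The carrier is hanging by its wheels at the stop with its nose through the catch rollers, and the job is handed in at about 20 s of the 64 s allowed. `hand_in()` gave no verdict.

**What I did**
- **Hanging:** I gripped the white carrier by its handle and brought it in over the raised end of the rod. I lowered it until the rail carried nearly all of its weight (about 5.5 N), then let go.
- **Rolling and pushing:** It rolled down untouched and rested at the catch. I then pushed the bridge's rear edge with closed fingers until the nose snapped through at about 6 N and met the stop. After that I backed the arm away.

**Last checks**
- **Position:** The side-camera fit puts the nose at about 161 mm before the push and about 176 mm after it (home is 177 mm). The carrier leans about 0.15 rad in total, and the gripper is clear of it.
- **Bystanders:** I only looked at them in the pictures and did not measure them. None appeared to have moved, but the arm hid part of the last top view, and the measuring cylinder did not get a last look.

**What disagreed or went less well**
- **Sideways play:** While feeling for the rod, the wheels slid about 8 mm sideways before meeting resistance. A 14 mm groove on a 12 mm rod should allow only about 2 mm. I released it near the middle of that play.
- **Rod height:** The camera fits put the rod 1 to 7 mm above its nominal height, while touch put it at about nominal. I used the touch value.
- **Force at the stop:** The last push step read a brief 17 N at the wrist when the carrier met the stop. I saw nothing above the 25 N limit, but the rail force itself is not measured.

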